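Unstack the analyser's reference pieces into their seats

ROBOT

A 6-joint arm with a two-finger parallel gripper is mounted at the origin on a cart in front of the work surface, level with it; the furniture and walls round the work are solid. World frame = base frame: x ahead of the robot, y to its left, z up, the work surface at z = 0. Lengths are in m, angles in rad, forces in N, time in s.
With the tool pointing down it reaches from about 0.275 to 0.825 m from the base axis. Payload 4.9 kg.
Tool frame: the origin (TCP) lies between the finger pads; the fingertips stand 17 mm ahead of it and the grasp point (between the pads) lies 2 mm behind it (r.tip_extent is the distance from the TCP to the fingertips, in m); z points along the fingers, y is the line along which they close (so a half turn about z gives the same grasp; the last joint's range is limited). The gripper opens to 85 mm and grips with 20 to 120 N. Pads are 22 mm wide; open, the fingers measure 114 mm over their backs; the gripper's body (76 mm by 85 mm) begins 54 mm behind the grasp point. The pads swing forward as they close: fully open they stand 13 mm farther back than shut.
Start: joints at [-1.323, 0.326, -0.193, 1.052, 0, 1.437], TCP at [0.205, -0.51, 0.248] pointing down, gripper open.
Joint ranges: [-2.65, 2.65], [-0.97, 1.79], [-1.3, 1.35], [-1.93, 2.1], [-1.47, 1.37], [-3.14, 3.14]. Speed limits (rad/s): [2.57, 2.57, 3.14, 3.14, 3.14, 3.14].

INTERFACE

Orientations are given as [roll, pitch, yaw] about the fixed x, y, z axes, in that order (R = Rz(yaw) Ry(pitch) Rx(roll)).
In Python, from rig import r, optics gives the robot as it stands. The module is installed in compiled form; this text tells all that it offers.
- The arm moves only by the tool jog_arm, never from a script. Its argument "plan" is a list of rows, each a list of 7 numbers: the finger opening in mm, from 0 to 85.4, then the shift along the tool's x, y, z each as a share of 50 cm, from -1 to 1, then the turn, a rotation vector about the tool's x, y, z each as a share of 90 degrees, from -1 to 1. In form: [[claw, dx, dy, dz, rx, ry, rz], ...]. A call has 1 to 5 rows; each row shifts and turns the commanded pose from where the row before left it, along the tool's axes as they then stand; what a row does not reach is not made up. A row lasts 1/10 s, in which the tool goes at most 50 mm and 8.59 degrees, less where a joint would pass 70% of its speed; a pose out of reach is approached as far as the arm can. A call with a number of a shift or a turn outside -1 to 1 is refused whole. A call with a gripper value outside its range is refused whole. The fingers move at their own pace and stop on an object; the grip force is fixed at half the most. Time passes only in rows, so rows that do not move let the fingers close. It gives the time, the measured TCP pose, the force, the opening and the grip force at its end, in the units of the state.
- r.state(): the state, without advancing time (a new reading comes with each control period).
- optics.capture(name): name is "scene" or "side" or "wrist"; returns (picture, depth): 420x560x3 uint8, red, green, blue; 420x560 float32, m along the optical axis (not along the pixel's ray), 0 where there is no reading.
- optics.get_calibration(name): a dict with "camera_matrix" (3x3 intrinsics, pixels), "position" and "attitude" of the camera in the world. Camera axes: x right, y up, looking along -z (the intrinsics and any distortion apply to the point x, -y, -z); pixel columns grow to the right and rows downward; lengths in m; the calibration is good to about 2 mm. The wrist camera is an equidistant fisheye: a pixel r from the principal point sees the ray r / f radians off the axis. A picture is of the moment at which its call begins: read the wrist's pose just before it. get_calibration takes no time and is no camera call; for the wrist camera it gives the pose at the moment of the call.
- r.close_job(): hands the job in; it is judged then, once.
Trained networks look in the newest picture that a camera, given by its name, has taken for a name from the list of things; names that differ only in an ending like _2 or _b are one class to them, and where a whole thing is asked for, a point or a joint stands for the part that bears it (a point fixed in the world has none). Each returns a list of dicts, best first, with "conf" (0 to 1); they miss things now and then, are a little off and sometimes report something else, mostly with a low value. They report only what shows in the picture. A call takes as long as a camera call. They do not tell look-alikes from the thing itself.
- optics.cut_out(camera, name): "region" (420x560 bool, what is visible of it) and "point" ([row, column] in pixels, amid what is visible of it).
- optics.place_of(camera, name): "point" ([row, column] in pixels: a listed point, or the origin of a listed thing).
The state is a dict: "t": time; "joint_pos": joint angles; "joint_vel": joint speeds; "joint_torque": joint torques, N m; "tool_pos": TCP position; "eef_rot": TCP orientation; "force": force on the tool from outside, world axes, zero at the start; "torque": the same for the moment, N m; "width": finger opening in m; "grasp_force": force on a finger pad.
Only numpy, scipy, OpenCV 4.12 (cv2) and the standard library are available. Lean on these libraries where they do the work, as an engineer would, in place of code of your own. Each camera call takes 0.05 s, during which the arm holds its last target. There are 200 camera calls.

TASK

Take the stack of reference pieces apart from the top down, one piece at a time, and set each one, still the same side up, flat in the seat plate whose recess fits it: the block in the rectangular recess with its long side along the recess's long side, and the small, middle and large discs in the small, middle and large round recesses. Set each piece down in its seat before you take the next, do not drop any, and leave the jar and the tape roll where they stand.

Things in the scene. Friction and masses are not known exactly. Their poses are not given: they have to be found in the camera images.
- block: small milled grey metal block, 30 mm (its x) x 22 mm (its y) x 16 mm high, about 30 g, on top of the stack. Origin: centre of its underside, z up. Its yaw at the start is up to about 50 degrees to either side
- disc_small: brass-coloured reference disc, diameter 35 mm, 12 mm thick, about 90 g, second from the top of the stack. Origin: centre of its underside, z up; the way it is turned does not matter
- disc_medium: plain turned dark steel disc, diameter 46 mm, 14 mm thick, about 180 g, third from the top. Origin: centre of its underside, z up; the way it is turned does not matter
- disc_large: plain turned aluminium disc, diameter 56 mm, 16 mm thick, about 110 g, bottom of the stack, lying on the desk. Origin: centre of its underside, z up; the way it is turned does not matter. The four pieces are stacked roughly centred (each up to about 3 mm off the one below), 58 mm high together
- seat_block: fixed grey plastic plate 84 x 84 x 7 mm with four small screw heads at its corners (0.8 mm proud) and one flat-bottomed recess in the middle, 3 mm deep, with a dark floor, rectangular, 44 mm along the plate's x by 32 mm along its y. Origin: centre of the plate's underside (z up; recess floor at z = +4 mm, plate top at +7 mm); x and y along the sides; the plate is turned by up to about 15 degrees
- seat_small: fixed grey plastic plate 84 x 84 x 7 mm with four small screw heads at its corners (0.8 mm proud) and one flat-bottomed recess in the middle, 3 mm deep, with a dark floor, round, diameter 47 mm (the smallest of the three round ones), for the small disc. Origin: centre of the plate's underside (z up; recess floor at z = +4 mm, plate top at +7 mm); the recess is concentric with it
- seat_medium: fixed grey plastic plate 84 x 84 x 7 mm with four small screw heads at its corners (0.8 mm proud) and one flat-bottomed recess in the middle, 3 mm deep, with a dark floor, round, diameter 58 mm, for the middle disc. Origin: centre of the plate's underside (z up; recess floor at z = +4 mm, plate top at +7 mm); the recess is concentric with it
- seat_large: fixed grey plastic plate 84 x 84 x 7 mm with four small screw heads at its corners (0.8 mm proud) and one flat-bottomed recess in the middle, 3 mm deep, with a dark floor, round, diameter 68 mm (the largest), for the large disc. Origin: centre of the plate's underside (z up; recess floor at z = +4 mm, plate top at +7 mm); the recess is concentric with it
- jar: bystander, not to be disturbed: loose jar with a blue screw lid, diameter 50 mm, 56 mm high, behind the stack. Origin: centre of its underside
- tape_roll: bystander, not to be disturbed: loose roll of white label tape lying flat, diameter 60 mm, 18 mm high, to the right of the work. Origin: centre of its underside
There are look-alikes about, which are no part of the job. Of the things that look like the block, the smaller one is meant. Leave any turquoise look-alike of the disc_medium alone.

How it is judged:
By the outcome, as a careful person would: the job done as asked, in the order asked, and still so for the second after the job is handed in, with the robot touching nothing.
It also fails if it takes over 141 s, if anything falls off the work surface, if the arm or the gripper's body presses on something with over 40 N, if the wrist force passes 120 N, or if a joint passes its speed limit or range.

## Working session

There is one attempt and no reset: what is moved stays moved. The work goes in short steps, Python scripts to look and compute and a tool call to move; the robot and the scene stay as the last step left them, time stands still between calls to the robot, and variables do not carry over. Pictures are saved under pics/ and viewed, at most 14 in all, crops included, and the job is handed in when it is done.

Besides the shell and the picture viewer there is one more tool, called after "Call:" as name(argument=value, ...) on one line, values as JSON. jog_arm: Moves the arm, as the interface text tells. Shift numbers are shares of 50 cm and turn numbers shares of 90 degrees, none past 1 either way. Its arguments: {"type":"object","properties":{"plan":{"type":"array","items":{"type":"array","items":{"type":"number"}}}},"required":["plan"]}

```bash
mkdir -p pics; cat > h.py <<'E'
import numpy as np, cv2
from rig import r, optics
from scipy.spatial.transform import Rotation as R
def cap(n,save=None):
    c=optics.get_calibration(n); p,d=optics.capture(n)
    if save: cv2.imwrite('pics/'+save,p[:,:,::-1])
    return p,d,c
def att(c):
    a=np.array(c['attitude'],float)
    return a if a.shape==(3,3) else R.from_euler('xyz',a).as_matrix()
def world(c,d,rows,cols):
    "pinhole pixels+depth -> world"
    K=np.array(c['camera_matrix']); z=d[rows,cols]
    P=np.stack([(cols-K[0,2])/K[0,0]*z,-(rows-K[1,2])/K[1,1]*z,-z],-1)
    return P@att(c).T+np.array(c['position'])
E
python3 - <<'E'
from h import *
print(r.state())
for n in ['scene','side','wrist']:
    p,d,c=cap(n,n+'0.png'); print(n,c,d.min(),d.max())
    np.savez('/tmp/'+n,p=p,d=d)
E
```

```text
{'t': 0.0, 'joint_pos': array([-1.32319825e+00,  3.26964171e-01, -1.93604607e-01,  1.05198615e+00,
        3.64659566e-05,  1.43662151e+00]), 'joint_vel': array([ 0.0004896 , -0.0007143 , -0.0003892 , -0.00029509, -0.00045611,
        0.00057001]), 'joint_torque': array([ 1.02665490e-03, -4.43397331e+01,  2.62440830e+01,  1.54921581e-02,
       -6.10293000e-05, -4.43882712e-06]), 'tool_pos': array([ 0.20480681, -0.50984406,  0.24748289]), 'eef_rot': array([-3.13985474e+00, -2.71390256e-04,  3.81772628e-01]), 'force': array([ 0.22070857, -0.02305576, -0.01414344]), 'torque': array([ 0.03441924, -0.02369203, -0.03234796]), 'grasp_force': 0.0, 'width': 0.08502713985689479}
scene {'camera_matrix': array([[477.77566007,   0.        , 278.38615085],
       [  0.        , 477.77566007, 203.9035829 ],
       [  0.        ,   0.        ,   1.        ]]), 'position': array([0.10633366, 0.707319  , 0.55952932]), 'attitude': array([ 1.05540835,  0.01244438, -2.62373947])} 0.0 3.999989
side {'camera_matrix': array([[415.40362874,   0.        , 282.77336611],
       [  0.        , 415.40362874, 209.15707309],
       [  0.        ,   0.        ,   1.        ]]), 'position': array([0.40064804, 0.72657582, 0.50052639]), 'attitude': array([ 1.08174231,  0.01106124, -2.92015843])} 0.0 3.9999363
wrist {'camera_matrix': array([[325.1922621 ,   0.        , 282.12615248],
       [  0.        , 325.1922621 , 209.88925633],
       [  0.        ,   0.        ,   1.        ]]), 'position': array([ 0.2666265 , -0.48580806,  0.37353887]), 'attitude': array([-0.26475574,  0.00228695, -1.18947967])} 0.0 1.5488093
```

View pics/scene0.png

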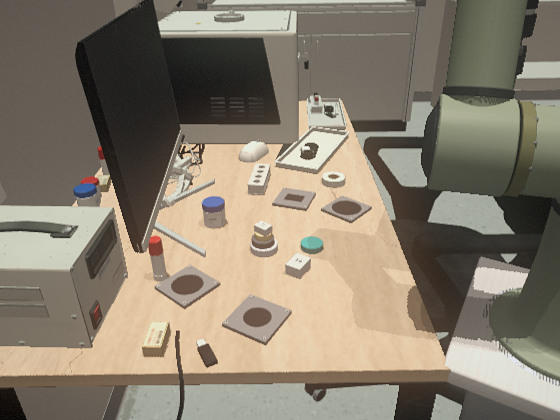

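View pics/side0.png

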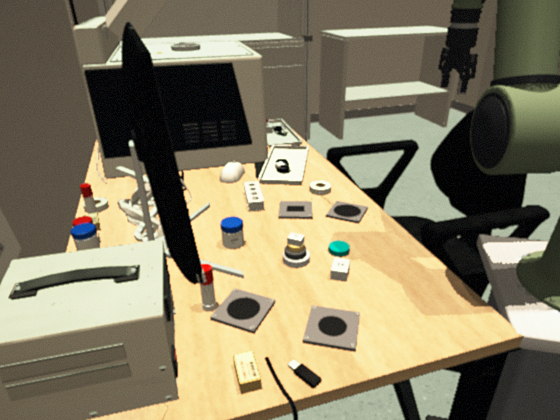

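Both views show the stack at scene (263,238), the larger block look-alike at (298,265) and a turquoise disc at (312,244). The round seats are at (187,285), (257,317) and (346,208), and the rectangular seat at (294,198). The jar is at (213,212) and the tape roll at (333,179).

```bash
cat > m.py <<'E'
from h import *
H=0.007
def ortho(n,z,x0=.25,x1=.8,y0=-.3,y1=.35,s=1000):
    f=np.load('/tmp/%s.npz'%n); c=optics.get_calibration(n); K=np.array(c['camera_matrix'])
    A=att(c); t=np.array(c['position'])
    # rows: x decreasing, cols: y decreasing
    yy=y1-np.arange(int((y1-y0)*s))/s; xx=x1-np.arange(int((x1-x0)*s))/s
    X,Y=np.meshgrid(xx,yy,indexing='ij'); P=np.stack([X,Y,0*X+z],-1)-t; q=P@A
    u=K[0,2]+K[0,0]*q[...,0]/-q[...,2]; v=K[1,2]-K[1,1]*q[...,1]/-q[...,2]
    return cv2.remap(f['p'],u.astype('f'),v.astype('f'),cv2.INTER_LINEAR)[:,:,::-1]
E
python3 - <<'E'
from m import *
for n in ['scene','side']:
    im=ortho(n,H); cv2.imwrite('pics/o_%s.png'%n,im)
    f=np.load('/tmp/%s.npz'%n); c=optics.get_calibration(n)
    for t in ['seat_block','seat_small','seat_medium','seat_large']:
        optics_l=None
    d=f['d']; rr,cc=np.mgrid[0:420,0:560]; W=world(c,d,rr,cc)
    m=(d>0)&(W[...,0]>.2)&(W[...,0]<.9)&(abs(W[...,1])<.4)
    for z0,z1 in [(-.003,.002),(.005,.010)]:
        print(n,z0,(m&(W[...,2]>z0)&(W[...,2]<z1)).sum())
    # components of things above z=.0025
    k=(m&(W[...,2]>.0045)&(W[...,2]<.2)).astype('u1')
    N,L,S,C=cv2.connectedComponentsWithStats(k)
    for i in range(1,N):
        if S[i,4]>60:
            q=W[L==i]; print(n,C[i].round(),S[i,4],'med',np.median(q,0).round(4),'min',q.min(0).round(3),'max',q.max(0).round(3))
E
```

```text
scene -0.003 44605
scene 0.005 5060
scene [235. 112.] 658 med [ 0.8868 -0.3926  0.1117] min [ 0.865 -0.4    0.011] max [ 0.9   -0.379  0.199]
scene [158. 195.] 5707 med [0.7196 0.1074 0.1188] min [ 0.624 -0.237  0.005] max [0.9   0.254 0.2  ]
scene [253. 150.] 422 med [ 0.7943 -0.3394  0.0242] min [ 0.777 -0.399  0.005] max [ 0.833 -0.31   0.041]
scene [296. 164.] 268 med [ 0.66   -0.3377  0.0115] min [ 0.592 -0.399  0.005] max [ 0.736 -0.324  0.019]
scene [258. 178.] 458 med [ 0.69   -0.1954  0.0275] min [ 0.656 -0.283  0.005] max [ 0.738 -0.153  0.031]
scene [333. 178.] 297 med [ 0.5323 -0.3053  0.0165] min [ 0.503 -0.345  0.005] max [ 0.564 -0.283  0.021]
scene [294. 198.] 552 med [ 0.577  -0.1816  0.0071] min [ 0.529 -0.232  0.005] max [ 0.627 -0.135  0.01 ]
scene [346. 208.] 555 med [ 0.4506 -0.197   0.0065] min [ 0.401 -0.249  0.005] max [ 0.5   -0.148  0.01 ]
scene [214. 211.] 635 med [0.6739 0.0078 0.0414] min [ 0.659 -0.03   0.005] max [0.709 0.022 0.06 ]
scene [ 72. 256.] 10284 med [0.685  0.3442 0.1544] min [0.626 0.232 0.006] max [0.88  0.4   0.176]
scene [263. 239.] 715 
[... 2113 characters left out ...]
 [0.565 0.059 0.061]
side [338. 248.] 286 med [ 0.4528 -0.0149  0.015 ] min [ 0.431 -0.045  0.005] max [0.476 0.001 0.018]
side [339. 269.] 369 med [0.4424 0.0706 0.0238] min [0.426 0.036 0.005] max [0.46  0.081 0.027]
side [243. 310.] 1597 med [0.5963 0.2005 0.0075] min [0.548 0.147 0.005] max [0.645 0.247 0.011]
side [332. 328.] 1927 med [0.4394 0.2115 0.008 ] min [0.398 0.164 0.005] max [0.483 0.252 0.011]
side [247. 371.] 872 med [0.5465 0.3385 0.023 ] min [0.524 0.298 0.005] max [0.575 0.361 0.026]
side [278. 381.] 248 med [0.5023 0.3357 0.0111] min [0.476 0.305 0.005] max [0.529 0.363 0.022]
side [304. 374.] 413 med [0.4668 0.3137 0.0092] min [0.444 0.291 0.005] max [0.494 0.331 0.012]
```

View pics/o_scene.png

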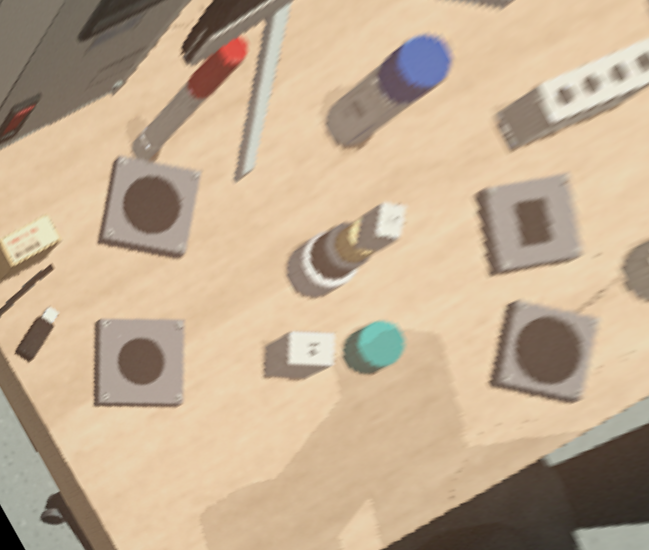

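The orthophoto at z=7 mm (1 mm/px) shows the plates at: medium (152,204), small (141,361), block (533,221) and large (549,350). Next I'll measure the plate angles and the block, and confirm which block is meant.

```bash
python3 - <<'E'
from m import *
seats={'block':(.579,-.184),'large':(.451,-.199),'med':(.596,.1975),'small':(.4395,.208)}
rr,cc=np.mgrid[0:420,0:560]; tiles=[]
for n in ['scene','side']:
    f=np.load('/tmp/%s.npz'%n); c=optics.get_calibration(n); W=world(c,f['d'],rr,cc)
    for k,(x,y) in seats.items():
        m=(f['d']>0)&(np.hypot(W[...,0]-x,W[...,1]-y)<.065)&(W[...,2]>.0045)&(W[...,2]<.012)
        b=cv2.minAreaRect((W[m][:,:2]*1000).astype('f')); 
        g=cv2.cvtColor(ortho(n,H),cv2.COLOR_BGR2GRAY)
        i,j=int((.8-x)*1000),int((.35-y)*1000); w=g[i-45:i+45,j-45:j+45]
        t,bw=cv2.threshold(w,0,255,cv2.THRESH_BINARY_INV)if 0 else cv2.threshold(w,85,255,cv2.THRESH_BINARY_INV)
        N,L,S,C=cv2.connectedComponentsWithStats(bw); a=1+np.argmax([S[q,4]*(abs(C[q]-45).max()<15) for q in range(1,N)])
        rc=cv2.minAreaRect(np.argwhere(L==a)[:,::-1].astype('f'))
        print(n,k,'plate',np.round(b[0],1),np.round(b[1],1),round(b[2],1),'recess xy',(x*1000-(rc[0][1]-45)).__round__(1),(y*1000-(rc[0][0]-45)).__round__(1),np.round(rc[1],1),round(rc[2],1))
    for z0,z1,nm in [(.054,.066,'block'),(.018,.03,'turq?')]:
        m=(f['d']>0)&(np.hypot(W[...,0]-.535,W[...,1]-.033)<.05)&(W[...,2]>z0)&(W[...,2]<z1)
        b=cv2.minAreaRect((W[m][:,:2]*1000).astype('f')); print(n,nm,m.sum(),[np.round(q,1) for q in b],W[m][:,2].max())
    for z,x,y in [(.058,.535,.033),(.023,.442,.06)]:
        tiles.append(ortho(n,z,x-.04,x+.04,y-.04,y+.04,5000))
cv2.imwrite('pics/crop1.png',cv2.resize(np.vstack([np.hstack(tiles[:2]),np.hstack(tiles[2:])]),(590,590)))
E
```

```text
Traceback (most recent call last):
ValueError: attempt to get argmax of an empty sequence
```

```bash
cat > m2.py <<'E'
from m import *
seats={'block':(.579,-.184),'large':(.451,-.199),'med':(.596,.1975),'small':(.4395,.208)}
rr,cc=np.mgrid[0:420,0:560]; tiles=[]
for n in ['scene','side']:
    f=np.load('/tmp/%s.npz'%n); c=optics.get_calibration(n); W=world(c,f['d'],rr,cc)
    g=cv2.cvtColor(ortho(n,H),cv2.COLOR_BGR2GRAY)
    for k,(x,y) in seats.items():
        m=(f['d']>0)&(np.hypot(W[...,0]-x,W[...,1]-y)<.065)&(W[...,2]>.0045)&(W[...,2]<.012)
        b=cv2.minAreaRect((W[m][:,:2]*1000).astype('f')); 
        i,j=int((.8-x)*1000),int((.35-y)*1000); w=g[i-37:i+37,j-37:j+37]
        t,bw=cv2.threshold(w,0,255,cv2.THRESH_BINARY_INV|cv2.THRESH_OTSU)
        bw=cv2.morphologyEx(bw,cv2.MORPH_OPEN,np.ones((5,5)))
        N,L,S,C=cv2.connectedComponentsWithStats(bw); a=L[37,37]
        rc=cv2.minAreaRect(np.argwhere(L==a)[:,::-1].astype('f'))
        print(n,k,'plate',np.round(b[0],1),np.round(b[1],1),round(b[2],1),'recess xy',round(x*1000-(rc[0][1]-37),1),round(y*1000-(rc[0][0]-37),1),np.round(rc[1],1),round(rc[2],1))
    for z0,z1,nm in [(.054,.066,'block')]:
        m=(f['d']>0)&(np.hypot(W[...,0]-.535,W[...,1]-.033)<.05)&(W[...,2]>z0)&(W[...,2]<z1)
        b=cv2.minAreaRect((W[m][:,:2]*1000).astype('f')); print(n,nm,m.sum(),[np.round(q,1) for q in b],W[m][:,2].max())
    for z,x,y in [(.058,.535,.033),(.023,.442,.06)]:
        tiles.append(ortho(n,z,x-.04,x+.04,y-.04,y+.04,5000))
cv2.imwrite('pics/crop1.png',cv2.resize(np.vstack([np.hstack(tiles[:2]),np.hstack(tiles[2:])]),(590,590)))
E
python3 m2.py
```

```text
scene block plate [ 578.2 -184.3] [85.3 91. ] 9.7 recess xy 578.3 -182.9 [44.5 31.9] 79.0
scene large plate [ 450.7 -199.7] [88.  87.9] 77.8 recess xy 450.0 -199.0 [66. 64.] 90.0
scene med plate [603.4 196.3] [ 86.4 102.6] 79.1 recess xy 595.5 198.5 [57. 56.] 90.0
scene small plate [439.  208.5] [86.8 85.6] 88.8 recess xy 438.5 209.5 [46. 45.] 90.0
scene block 117 [array([537.1,  28. ]), array([23.7, 33.8]), np.float64(78.0)] 0.06020273761921724
side block plate [ 581.  -184.6] [83.5 91.6] 9.3 recess xy 580.4 -188.4 [44.1 30.4] 78.7
side large plate [ 451.5 -199. ] [88.8 84.8] 78.0 recess xy 451.0 -204.5 [64. 61.] 90.0
side med plate [604.2 195.4] [ 88.  101.5] 78.3 recess xy 597.0 195.5 [56. 56.] 90.0
side small plate [440.3 207.8] [87.6 83.8] 89.2 recess xy 439.5 206.5 [46. 45.] 90.0
side block 120 [array([537.6,  28. ]), array([24.1, 29.7]), np.float64(79.3)] 0.06119498410573826Traceback (most recent call last):
  File "m2.py", line 21, in <module>
    cv2.imwrite('pics/crop1.png',cv2.resize(np.vstack([np.hstack(tiles[:2]),np.hstack(tiles[2:])]),(590,590)))
                                                       ~~~~~~~~~^^^^^^^^^^^
    return _nx.concatenate(arrs, 1, dtype=dtype, casting=casting)
           ~~~~~~~~~~~~~~~^^^^^^^^^^^^^^^^^^^^^^^^^^^^^^^^^^^^^^^
ValueError: all the input array dimensions except for the concatenation axis must match exactly, but along dimension 0, the array at index 0 has size 400 and the array at index 1 has size 399
```

```bash
sed -i 's/tiles.append(\(.*\))$/tiles.append(cv2.resize(\1,(295,295)))/' m2.py; python3 m2.py >/dev/null
```

```text
(no output)
```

View pics/crop1.png

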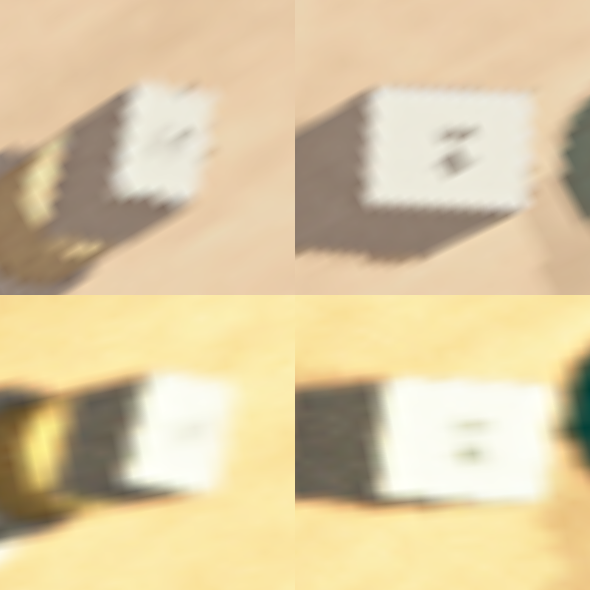

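The crop shows two candidates for the block. One is the piece on top of the stack, scene (263,228), about 30x22 mm. The other stands on the desk at scene (298,265), about 44x32 mm. The one on the stack is meant, because it is smaller and sits on top. Its centre is about (0.537, 0.028) with yaw about -11°.

```bash
python3 - <<'E'
from m import *
print('tip',r.tip_extent)
rr,cc=np.mgrid[0:420,0:560]
Ws=[]
for n in ['scene','side']:
    f=np.load('/tmp/%s.npz'%n); c=optics.get_calibration(n); W=world(c,f['d'],rr,cc)[f['d']>0]; Ws.append(W)
W=np.vstack(Ws)
for y0 in np.arange(-.6,.4,.1):
    for z0,z1 in [(.03,.12),(.12,.25),(.25,.6)]:
        q=W[(W[:,1]>y0)&(W[:,1]<y0+.1)&(W[:,2]>z0)&(W[:,2]<z1)&(W[:,0]>.3)&(W[:,0]<1)]
        if len(q)>10: print(round(y0,1),z0,len(q),'xmin',np.percentile(q[:,0],1).round(3))
E
```

```text
tip 0.017
-0.6 0.03 97 xmin 0.483
-0.6 0.25 949 xmin 0.752
-0.5 0.03 3142 xmin 0.732
-0.5 0.12 5111 xmin 0.735
-0.5 0.25 4561 xmin 0.738
-0.4 0.03 2828 xmin 0.792
-0.4 0.12 4357 xmin 0.871
-0.4 0.25 3489 xmin 0.877
-0.3 0.03 122 xmin 0.683
-0.3 0.12 17 xmin 0.931
-0.2 0.03 469 xmin 0.675
-0.2 0.12 512 xmin 0.869
-0.2 0.25 925 xmin 0.884
-0.1 0.03 1080 xmin 0.66
-0.1 0.12 673 xmin 0.804
-0.1 0.25 1342 xmin 0.819
-0.0 0.03 2298 xmin 0.519
-0.0 0.12 1470 xmin 0.741
-0.0 0.25 1966 xmin 0.755
0.1 0.03 685 xmin 0.647
0.1 0.12 1284 xmin 0.674
0.1 0.25 2783 xmin 0.689
0.2 0.03 2981 xmin 0.642
0.2 0.12 8574 xmin 0.646
0.2 0.25 7936 xmin 0.656
0.3 0.03 3503 xmin 0.627
0.3 0.12 14298 xmin 0.63
```

Call:
jog_arm(plan=[[85, 0.1, 0, 0, 0, 0, -0.095], [85, 0.1, 0, 0, 0, 0, -0.095]])

```text
t: 0.35
tool_pos: [0.2946, -0.4671, 0.2479]
eef_rot: [3.141, -0.0, 0.682]
force: [0.9, -1.0, 0.8]
width: 0.0849
grasp_force: 0.0
```

```bash
cat >> h.py <<'E'
def rows(start,targets,claw,step=.048,turn=8.2):
    "rows from (x,y,z,yaw) to each target; tool down. targets (x,y,z,yaw[,claw])"
    p=np.array(start[:3],float); yaw=start[3]; out=[]
    for t in targets:
        w=t[4] if len(t)>4 else claw
        d=np.array(t[:3])-p; dy=(t[3]-yaw+np.pi)%(2*np.pi)-np.pi
        if abs(dy)>np.pi-.02: dy=abs(dy)
        n=max(1,int(np.ceil(np.linalg.norm(d)/step)),int(np.ceil(np.degrees(abs(dy))/turn)))
        p0,y0=p.copy(),yaw
        for i in range(1,n+1):
            g=p0+d*i/n; a=y0+dy*i/n; e=g-p
            l=np.array([np.cos(yaw)*e[0]+np.sin(yaw)*e[1],np.sin(yaw)*e[0]-np.cos(yaw)*e[1],-e[2]])
            q=np.round(l/.5,3); rz=round(-(a-yaw)/(np.pi/2),3); l=q*.5
            p=p+np.array([np.cos(yaw)*l[0]+np.sin(yaw)*l[1],np.sin(yaw)*l[0]-np.cos(yaw)*l[1],-l[2]]); yaw-=rz*np.pi/2
            out.append([w]+[float(v)+0. for v in q]+[0,0,float(rz)])
    for i in range(0,len(out),5): print(out[i:i+5])
    print('end',p.round(4),round(yaw,3)); return p,yaw
def cur(): s=r.state(); return [*s['tool_pos'],s['eef_rot'][2]]
E
python3 -c "
from h import *
rows(cur(),[(.537,.028,.25,2.95)],85)"
```

```text
[[85, 0.063, -0.029, 0.0, 0, 0, -0.09], [85, 0.066, -0.02, -0.001, 0, 0, -0.09], [85, 0.068, -0.01, 0.0, 0, 0, -0.091], [85, 0.069, -0.001, 0.0, 0, 0, -0.09], [85, 0.068, 0.009, 0.0, 0, 0, -0.09]]
[[85, 0.066, 0.019, -0.001, 0, 0, -0.09], [85, 0.063, 0.028, 0.0, 0, 0, -0.091], [85, 0.058, 0.037, 0.0, 0, 0, -0.09], [85, 0.053, 0.044, 0.0, 0, 0, -0.09], [85, 0.046, 0.052, -0.001, 0, 0, -0.09]]
[[85, 0.038, 0.057, 0.0, 0, 0, -0.09], [85, 0.03, 0.062, 0.0, 0, 0, -0.091], [85, 0.021, 0.066, 0.0, 0, 0, -0.09], [85, 0.011, 0.068, -0.001, 0, 0, -0.09], [85, 0.001, 0.069, 0.0, 0, 0, -0.09]]
[[85, -0.008, 0.068, 0.0, 0, 0, -0.091]]
end [0.5369 0.028  0.2499] 2.951
```

Call:
jog_arm(plan=[[85, 0.063, -0.029, 0.0, 0, 0, -0.09], [85, 0.066, -0.02, -0.001, 0, 0, -0.09], [85, 0.068, -0.01, 0.0, 0, 0, -0.091], [85, 0.069, -0.001, 0.0, 0, 0, -0.09], [85, 0.068, 0.009, 0.0, 0, 0, -0.09]])

```text
t: 0.85
tool_pos: [0.3707, -0.3103, 0.2486]
eef_rot: [-3.141, -0.0, 1.394]
force: [-0.1, -0.3, -0.3]
width: 0.0848
grasp_force: 0.0
```

Call:
jog_arm(plan=[[85, 0.066, 0.019, -0.001, 0, 0, -0.09], [85, 0.063, 0.028, 0.0, 0, 0, -0.091], [85, 0.058, 0.037, 0.0, 0, 0, -0.09], [85, 0.053, 0.044, 0.0, 0, 0, -0.09], [85, 0.046, 0.052, -0.001, 0, 0, -0.09]])

```text
t: 1.35
tool_pos: [0.4471, -0.1558, 0.2496]
eef_rot: [-3.141, -0.0, 2.103]
force: [0.4, 0.3, -0.4]
width: 0.0849
grasp_force: 0.0
```

Call:
jog_arm(plan=[[85, 0.038, 0.057, 0.0, 0, 0, -0.09], [85, 0.03, 0.062, 0.0, 0, 0, -0.091], [85, 0.021, 0.066, 0.0, 0, 0, -0.09], [85, 0.011, 0.068, -0.001, 0, 0, -0.09], [85, 0.001, 0.069, 0.0, 0, 0, -0.09]])

```text
t: 1.85
tool_pos: [0.523, -0.0012, 0.2501]
eef_rot: [-3.141, -0.0, 2.812]
force: [0.2, -0.2, 0.4]
width: 0.0848
grasp_force: 0.0
```

Call:
jog_arm(plan=[[36, -0.008, 0.068, 0.0, 0, 0, -0.091], [36, 0, 0, 0, 0, 0, 0]])

```text
t: 2.05
tool_pos: [0.5389, 0.0313, 0.2499]
eef_rot: [3.14, 0.0, 2.955]
force: [-0.2, 0.3, -0.8]
width: 0.0584
grasp_force: 0.0
```

```bash
python3 - <<'E'
from h import *
print(cur()); p,d,c=cap('wrist','w1.png'); np.savez('/tmp/w1',p=p,d=d,pos=c['position'],a=att(c),K=c['camera_matrix']); print(c['position'],r.state()['joint_pos'].round(2),r.state()['width'])
E
```

```text
[np.float64(0.5388813827045922), np.float64(0.03128766968272956), np.float64(0.24990400460780623), np.float64(2.9548394553104282)]
[0.47438573 0.04308012 0.37582955] [-0.08  0.3  -0.22  1.05 -0.    0.11] 0.05092180428967427
```

View pics/w1.png

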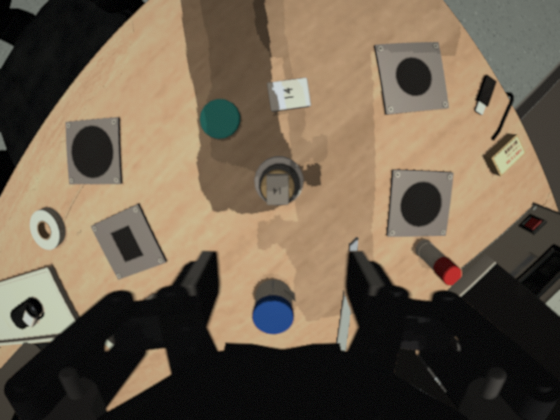

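The wrist view shows the block at (278,188) on the stack, the small seat at (413,76), medium (421,203), large (93,151), block seat (128,243), turquoise disc (220,119) and the larger block look-alike at (290,94). I'll measure from it.

```bash
cat >> h.py <<'E'
def fish(F,z,x,y,h,s):
    "ortho patch from the wrist fisheye about (x,y) half-size h (m), s px/m; F: npz"
    n=int(2*h*s); xx=x+h-(np.arange(n)+.5)/s; yy=y+h-(np.arange(n)+.5)/s
    X,Y=np.meshgrid(xx,yy,indexing='ij'); q=(np.stack([X,Y,0*X+z],-1)-F['pos'])@F['a']
    v=np.stack([q[...,0],-q[...,1],-q[...,2]],-1); rho=np.hypot(v[...,0],v[...,1]); th=np.arctan2(rho,v[...,2]); K=F['K']
    u=K[0,2]+K[0,0]*th*v[...,0]/rho; w=K[1,2]+K[1,1]*th*v[...,1]/rho
    return cv2.remap(F['p'],u.astype('f'),w.astype('f'),cv2.INTER_CUBIC)[:,:,::-1]
def recess(F,x,y,s=2000,h=.037):
    g=cv2.cvtColor(fish(F,.007,x,y,h,s),cv2.COLOR_BGR2GRAY)
    t,bw=cv2.threshold(g,0,255,cv2.THRESH_BINARY_INV|cv2.THRESH_OTSU); bw=cv2.morphologyEx(bw,cv2.MORPH_OPEN,np.ones((9,9)))
    N,L,S,C=cv2.connectedComponentsWithStats(bw); n=len(g)//2
    rc=cv2.minAreaRect(np.argwhere(L==L[n,n])[:,::-1].astype('f'))
    return round(x-(rc[0][1]-n)/s,4),round(y-(rc[0][0]-n)/s,4),np.round(np.array(rc[1])/s*1000,1),round(rc[2],1)
E
python3 - <<'E'
from h import *
F=np.load('/tmp/w1.npz')
for k,(x,y) in {'block':(.579,-.184),'large':(.451,-.199),'med':(.596,.1975),'small':(.4395,.208)}.items(): print(k,recess(F,x,y))
t=[fish(F,z,.537,.030,.035,4000) for z in (.058,.042,.030,.016)]
T=[]
for i in t:
    for k in range(0,281,40): cv2.line(i,(k,0),(k,6),(0,0,255),1); cv2.line(i,(0,k),(6,k),(0,0,255),1)
    T.append(i)
cv2.imwrite('pics/stack.png',np.vstack([np.hstack(T[:2]),np.hstack(T[2:])]))
E
```

```text
block (0.5798, -0.1852, array([43.8, 31.8]), 79.7)
large (0.4512, -0.2, array([66.5, 66. ]), 90.0)
med (0.5978, 0.197, array([56.5, 57. ]), 90.0)
small (0.441, 0.208, array([46., 46.]), 90.0)Traceback (most recent call last):
  File "<stdin>", line 7, in <module>
cv2.error: OpenCV(4.12.0) :-1: error: (-5:Bad argument) in function 'line'
> Overload resolution failed:
>  - Layout of the output array img is incompatible with cv::Mat
>  - Expected Ptr<cv::UMat> for argument 'img'
```

```bash
python3 - <<'E'
from h import *
F=np.load('/tmp/w1.npz')
T=[]
for z in (.058,.042,.030,.016):
    i=fish(F,z,.537,.030,.035,4000).copy()
    for k in range(0,281,40): cv2.line(i,(k,0),(k,6),(0,0,255),1); cv2.line(i,(0,k),(6,k),(0,0,255),1)
    T.append(i)
cv2.imwrite('pics/stack.png',np.vstack([np.hstack(T[:2]),np.hstack(T[2:])]))
E
```

```text
(no output)
```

View pics/stack.png

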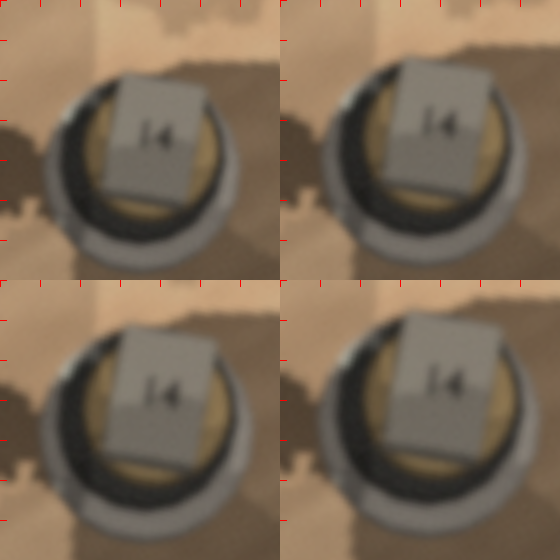

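Crop at z=58 mm: the block's corners are (123,73), (207,92), (184,205) and (100,187), so its centre is (0.5373, 0.0266) with yaw -11.4°. I'll check the real fingertip height with the fixed cameras while descending.

```bash
cat >> h.py <<'E'
def tips():
    s=r.state(); rr,cc=np.mgrid[0:420,0:560]; t=s['tool_pos']
    for n in ['scene','side']:
        p,d,c=cap(n); W=world(c,d,rr,cc)[d>0]
        q=W[(np.hypot(W[:,0]-t[0],W[:,1]-t[1])<.075)&(W[:,2]>t[2]-.03)&(W[:,2]<t[2]+.05)]
        z=np.sort(q[:,2]); print(n,'w',s['width'].round(4),'tip below tcp',(t[2]-z[[3,10,20]]).round(4))
E
python3 -c "
from h import *
tips(); print(cur())
rows(cur(),[(.5373,.0266,.12,2.943),(.5373,.0266,.0635,2.943)],36)"
```

```text
Traceback (most recent call last):
  File "h.py", line 52, in tips
    z=np.sort(q[:,2]); print(n,'w',s['width'].round(4),'tip below tcp',(t[2]-z[[3,10,20]]).round(4))
                                   ^^^^^^^^^^^^^^^^
AttributeError: 'float' object has no attribute 'round'
```

```bash
sed -i "s/s\['width'\].round(4)/round(s['width'],4)/" h.py
python3 -c "
from h import *
tips(); print(cur())
rows(cur(),[(.5373,.0266,.12,2.943),(.5373,.0266,.0635,2.943)],36)"
```

```text
scene w 0.0437 tip below tcp [0.0142 0.0135 0.0125]
side w 0.0437 tip below tcp [0.0141 0.0133 0.012 ]
[np.float64(0.5372063018664449), np.float64(0.027521160906043163), np.float64(0.25001289725068987), np.float64(2.946982979138084)]
[[36, 0.0, -0.001, 0.087, 0, 0, 0.001], [36, 0.0, 0.0, 0.086, 0, 0, 0.001], [36, -0.001, -0.001, 0.087, 0, 0, 0.001], [36, 0.0, 0.0, 0.057, 0, 0, -0.0], [36, 0.0, 0.0, 0.056, 0, 0, -0.0]]
end [0.5375 0.0264 0.0635] 2.942
```

Call:
jog_arm(plan=[[36, 0, -0.001, 0.087, 0, 0, 0.001], [36, 0, 0, 0.086, 0, 0, 0.001], [36, -0.001, -0.001, 0.087, 0, 0, 0.001], [36, 0, 0, 0.058, 0, 0, 0], [36, 0, 0, 0.058, 0, 0, 0]])

```text
t: 2.75
tool_pos: [0.5371, 0.0257, 0.0609]
eef_rot: [-3.141, -0.001, 2.941]
force: [-0.2, 0.2, -0.3]
width: 0.0361
grasp_force: 0.0
```

Call:
jog_arm(plan=[[36, 0, 0, 0, 0, 0, 0], [36, 0, 0, 0, 0, 0, 0], [20, 0, 0, 0, 0, 0, 0], [15, 0, 0, 0, 0, 0, 0], [15, 0, 0, 0, 0, 0, 0]])

```text
t: 3.25
tool_pos: [0.5392, 0.0267, 0.0641]
eef_rot: [-3.141, 0.003, 2.944]
force: [-1.1, -1.4, 6.7]
width: 0.0202
grasp_force: 60.9
```

Call:
jog_arm(plan=[[15, 0, 0, 0, 0, 0, 0], [15, 0, 0, 0, 0, 0, 0], [15, 0, 0, 0, 0, 0, 0]])

```text
t: 3.55
tool_pos: [0.5392, 0.0266, 0.0641]
eef_rot: [-3.141, 0.003, 2.944]
force: [-1.1, -0.6, 7.5]
width: 0.0204
grasp_force: 60.9
```

Call:
jog_arm(plan=[[15, 0, 0, -0.01, 0, 0, 0], [15, 0, 0, -0.03, 0, 0, 0], [15, 0, 0, -0.06, 0, 0, 0], [15, 0, 0, 0, 0, 0, 0]])

```text
t: 3.95
tool_pos: [0.5406, 0.027, 0.1161]
eef_rot: [3.141, 0.006, 2.944]
force: [1.1, 0.8, -0.2]
width: 0.0203
grasp_force: 60.1
```

```bash
python3 - <<'E'
from h import *
print(r.state())
p,d,c=cap('wrist'); np.savez('/tmp/w2',p=p,d=d,pos=c['position'],a=att(c),K=c['camera_matrix'])
s,_,_=cap('side')
a=cv2.resize(p[150:330,190:370,::-1],(400,400)); b=cv2.resize(s[170:270,245:345,::-1],(400,400)); cv2.imwrite('pics/g1.png',np.hstack([a,b])); tips()
E
```

```text
{'t': 3.95, 'joint_pos': array([-8.66128163e-02,  4.32080412e-01, -4.04747635e-01,  7.27648482e-01,
        1.31702892e-04,  1.10987171e-01]), 'joint_vel': array([-0.00186527,  0.03654698, -0.04158544, -0.06465227, -0.0004856 ,
       -0.00092651]), 'joint_torque': array([ 1.58946882e-01, -4.52458262e+01,  2.07148755e+01,  1.12940054e+00,
       -4.06144027e-03, -6.81186384e-05]), 'tool_pos': array([0.54063841, 0.02697116, 0.11608391]), 'eef_rot': array([3.14076177, 0.00626633, 2.94399048]), 'force': array([ 1.1476139 ,  0.7902172 , -0.22346431]), 'torque': array([ 0.05671615, -0.07312935, -0.01675668]), 'grasp_force': 60.0662899017334, 'width': 0.02025815375441209}
scene w 0.02 tip below tcp [0.0205 0.0194 0.0175]
side w 0.02 tip below tcp [0.0204 0.0187 0.0164]
```

View pics/g1.png

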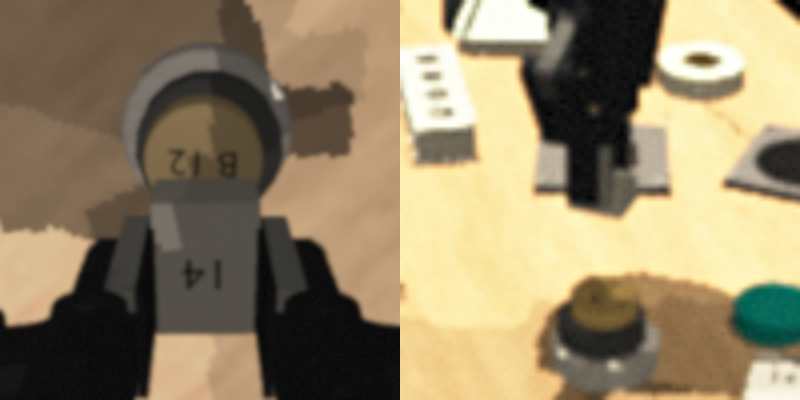

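The crop shows the block held square and level between the pads and the brass disc left in place (left crop, 200,140). Next I compute the block's offset in the hand and the path to its seat.

```bash
cat >> h.py <<'E'
def ray(F,row,col,z):
    K=F['K']; u=np.array([col-K[0,2],row-K[1,2]]); th=np.hypot(*u)/K[0,0]; e=u/np.hypot(*u)
    v=np.array([np.sin(th)*e[0],-np.sin(th)*e[1],-np.cos(th)]); v=F['a']@v; return F['pos']+v*(z-F['pos'][2])/v[2]
E
python3 - <<'E'
from h import *
F=np.load('/tmp/w2.npz'); s=cur(); print(s)
q=ray(F,269.8,283,s[2]-.006); print('block centre',q)
for a,b in [(155,332),(258,332),(258,200),(155,200)]: print(ray(F,150+b*.45,190+a*.45,s[2]-.006).round(4))
rows(s,[(.580,-.185,.118,3.32)],15); 
E
```

```text
[np.float64(0.5374167106861075), np.float64(0.02714440326102255), np.float64(0.1117612794321598), np.float64(2.943850753016935)]
block centre [0.54072662 0.02718298 0.10576128]
[0.5543 0.013  0.1058]
[0.5588 0.035  0.1058]
[0.5283 0.0402 0.1058]
[0.5242 0.0199 0.1058]
[[15, -0.033, -0.08, -0.002, 0, 0, -0.048], [15, -0.028, -0.082, -0.003, 0, 0, -0.048], [15, -0.021, -0.084, -0.002, 0, 0, -0.048], [15, -0.014, -0.085, -0.003, 0, 0, -0.048], [15, -0.008, -0.086, -0.002, 0, 0, -0.047]]
end [ 0.5798 -0.1848  0.1178] 3.319
```

Call:
jog_arm(plan=[[15, -0.033, -0.08, -0.002, 0, 0, -0.048], [15, -0.028, -0.082, -0.003, 0, 0, -0.048], [15, -0.021, -0.084, -0.002, 0, 0, -0.048], [15, -0.014, -0.085, -0.003, 0, 0, -0.048], [15, -0.008, -0.086, -0.002, 0, 0, -0.047]])

```text
t: 4.65
tool_pos: [0.5797, -0.1862, 0.117]
eef_rot: [3.14, -0.002, -2.961]
force: [0.4, -0.2, -0.5]
width: 0.0201
grasp_force: 60.0
```

Call:
jog_arm(plan=[[15, 0, 0, 0.06, 0, 0, 0], [15, 0, 0, 0.05, 0, 0, 0], [15, 0, 0, 0.02, 0, 0, 0], [15, 0, 0, 0, 0, 0, 0], [15, 0, 0, 0, 0, 0, 0]])

```text
t: 5.15
tool_pos: [0.5806, -0.1846, 0.0535]
eef_rot: [3.141, -0.0, -2.963]
force: [0.7, -0.0, -1.2]
width: 0.0201
grasp_force: 60.0
```

```bash
python3 - <<'E'
from h import *
print(cur()); p,d,c=cap('wrist'); F=dict(p=p,pos=c['position'],a=att(c),K=c['camera_matrix']); s=cur(); print(s)
i=fish(F,.007,.58,-.185,.05,4000); j=fish(F,s[2]-.006,s[0],s[1],.05,4000)
cv2.imwrite('pics/b1.png',np.hstack([i,j]))
E
```

```text
[np.float64(0.5805733681172738), np.float64(-0.1845851083179372), np.float64(0.05349629015312851), np.float64(-2.963365468119785)]
[np.float64(0.5811265987228272), np.float64(-0.184843417515461), np.float64(0.05418792507641587), np.float64(-2.9633959847499347)]
```

View pics/b1.png

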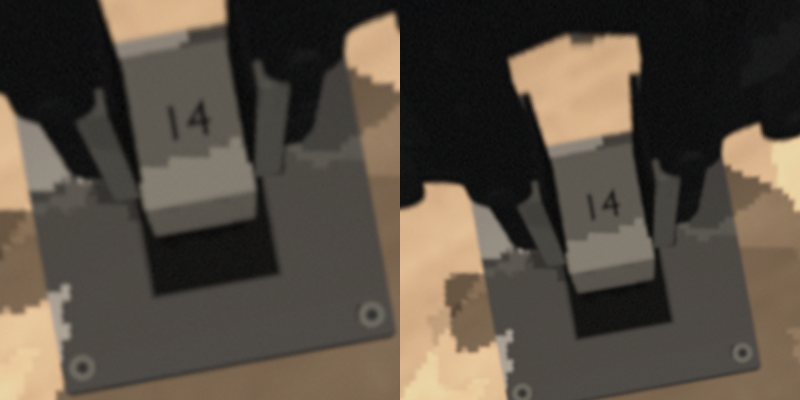

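Call:
jog_arm(plan=[[15, -0.001, 0, 0.03, 0, 0, -0.007], [15, 0, 0, 0.015, 0, 0, 0], [15, 0, 0, 0.006, 0, 0, 0], [15, 0, 0, 0, 0, 0, 0], [15, 0, 0, 0, 0, 0, 0]])

```text
t: 5.7
tool_pos: [0.5809, -0.1848, 0.0278]
eef_rot: [3.142, -0.0, -2.953]
force: [-0.6, -0.7, 0.5]
width: 0.0203
grasp_force: 60.0
```

Call:
jog_arm(plan=[[15, 0, 0, 0.002, 0, 0, 0], [15, 0, 0, 0.001, 0, 0, 0], [15, 0, 0, 0.001, 0, 0, 0], [15, 0, 0, 0, 0, 0, 0]])

```text
t: 6.1
tool_pos: [0.581, -0.1849, 0.0261]
eef_rot: [-3.141, 0.0, -2.953]
force: [0.1, -0.4, 1.0]
width: 0.0204
grasp_force: 60.4
```

Call:
jog_arm(plan=[[15, 0, 0, 0.001, 0, 0, 0], [15, 0, 0, 0.001, 0, 0, 0], [15, 0, 0, 0, 0, 0, 0], [15, 0, 0, 0, 0, 0, 0]])

```text
t: 6.5
tool_pos: [0.5811, -0.1849, 0.0261]
eef_rot: [-3.141, 0.001, -2.953]
force: [-2.4, 1.2, 9.7]
width: 0.02
grasp_force: 61.3
```

Contact at z=26.1 mm, as predicted. Releasing and going back to the stack.

Call:
jog_arm(plan=[[15, 0, 0, -0.001, 0, 0, 0], [28, 0, 0, 0, 0, 0, 0], [40, 0, 0, 0, 0, 0, 0], [40, 0, 0, 0, 0, 0, 0], [40, 0, 0, 0, 0, 0, 0]])

```text
t: 7.0
tool_pos: [0.5808, -0.1848, 0.025]
eef_rot: [3.141, -0.0, -2.953]
force: [0.1, 1.4, 0.0]
width: 0.0399
grasp_force: 0.0
```

Call:
jog_arm(plan=[[48, 0, 0, -0.03, 0, 0, 0], [48, 0, 0, -0.09, 0, 0, 0], [48, 0, 0, -0.09, 0, 0, 0], [48, 0, 0, 0, 0, 0, 0]])

```text
t: 7.4
tool_pos: [0.5853, -0.1867, 0.1381]
eef_rot: [-3.134, 0.01, -2.953]
force: [1.0, -1.7, 0.4]
width: 0.0481
grasp_force: 0.0
```

```bash
python3 - <<'E'
from h import *
s=cur();print(s, r.state()['width']); p,d,c=cap('wrist'); F=dict(p=p,pos=c['position'],a=att(c),K=c['camera_matrix'])
i=fish(F,.020,.58,-.185,.05,4000); cv2.imwrite('pics/b2.png',i)
rows(s,[(.5385,.027,.15,3.0)],48)
E
```

```text
[np.float64(0.5852593066568378), np.float64(-0.1867217860330496), np.float64(0.1380719384488235), np.float64(-2.9528851579392974)] 0.04813377526331512
[[48, 0.002, 0.087, -0.005, 0, 0, 0.042], [48, 0.008, 0.088, -0.005, 0, 0, 0.042], [48, 0.014, 0.086, -0.004, 0, 0, 0.042], [48, 0.02, 0.085, -0.005, 0, 0, 0.042], [48, 0.025, 0.084, -0.005, 0, 0, 0.042]]
end [0.5384 0.0269 0.1501] -3.283
```

View pics/b2.png

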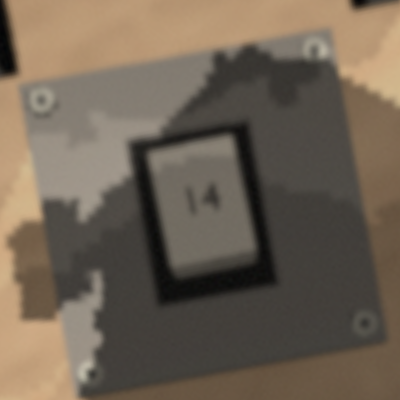

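The crop shows the block in the recess, centred at (203,205) with a dark margin all round and parallel to the sides. Next is the small disc.

```bash
python3 - <<'E'
from h import *
rows((.5808,-.1848,.130,-2.953),[(.5385,.0265,.13,3.0)],48)
E
```

```text
[[48, 0.001, 0.086, 0.0, 0, 0, 0.042], [48, 0.006, 0.086, 0.0, 0, 0, 0.042], [48, 0.012, 0.085, 0.0, 0, 0, 0.042], [48, 0.018, 0.085, 0.0, 0, 0, 0.042], [48, 0.023, 0.083, 0.0, 0, 0, 0.042]]
end [0.5387 0.0266 0.13  ] -3.283
```

Call:
jog_arm(plan=[[48, 0.001, 0.086, 0, 0, 0, 0.042], [48, 0.006, 0.086, 0, 0, 0, 0.042], [48, 0.012, 0.085, 0, 0, 0, 0.042], [48, 0.018, 0.085, 0, 0, 0, 0.042], [48, 0.023, 0.083, 0, 0, 0, 0.042]])

```text
t: 7.95
tool_pos: [0.5374, 0.0281, 0.1296]
eef_rot: [3.142, -0.002, 2.997]
force: [0.4, -0.6, -0.4]
width: 0.0477
grasp_force: 0.0
```

Call:
jog_arm(plan=[[48, 0, 0, 0, 0, 0, 0], [48, 0, 0, 0, 0, 0, 0], [48, 0, 0, 0, 0, 0, 0]])

```text
t: 8.25
tool_pos: [0.5389, 0.0258, 0.13]
eef_rot: [-3.141, -0.0, 3.0]
force: [-1.0, -0.7, 0.1]
width: 0.0478
grasp_force: 0.0
```

```bash
python3 - <<'E'
from h import *
s=cur();print(s, r.state()['width']); p,d,c=cap('wrist'); F=dict(p=p,pos=c['position'],a=att(c),K=c['camera_matrix']); np.savez('/tmp/w3',**F)
cv2.imwrite('pics/s2.png',np.hstack([fish(F,z,.5375,.027,.035,5600) for z in (.042,.030)]))
tips()
E
```

```text
[np.float64(0.5388687891216116), np.float64(0.025824315123536383), np.float64(0.13003597065365544), np.float64(2.999894793161599)] 0.04781394309109901
scene w 0.0476 tip below tcp [0.0133 0.0119 0.0109]
side w 0.0476 tip below tcp [0.0123 0.0116 0.0102]
```

View pics/s2.png

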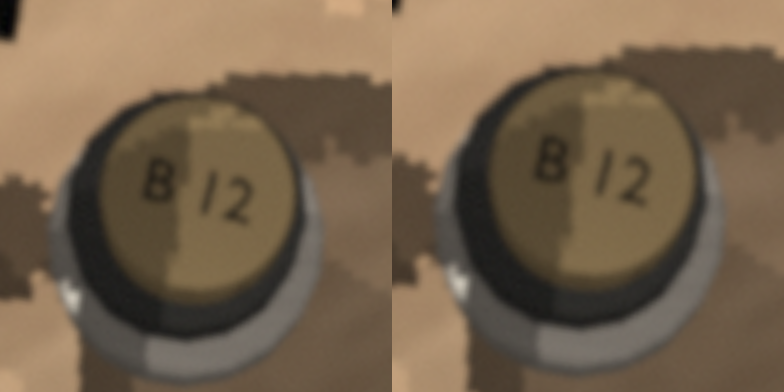

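The crop shows the brass disc centred at (199,194), so it is at about (0.5379, 0.0265). The steel disc under it is at about (0.5375, 0.0286).

Call:
jog_arm(plan=[[48, 0.002, 0.001, 0.08, 0, 0, 0], [48, 0, 0, 0.06, 0, 0, 0], [48, 0, 0, 0.02, 0, 0, 0], [48, 0, 0, 0, 0, 0, 0], [48, 0, 0, 0, 0, 0, 0]])

```text
t: 8.9
tool_pos: [0.5387, 0.0267, 0.0511]
eef_rot: [3.142, 0.001, 3.0]
force: [0.4, 0.4, 0.5]
width: 0.0478
grasp_force: 0.0
```

Call:
jog_arm(plan=[[40, 0, 0, 0, 0, 0, 0], [30, 0, 0, 0, 0, 0, 0], [28, 0, 0, 0, 0, 0, 0], [28, 0, 0, 0, 0, 0, 0], [28, 0, 0, 0, 0, 0, 0]])

```text
t: 9.4
tool_pos: [0.5392, 0.0269, 0.0523]
eef_rot: [-3.141, 0.003, 3.0]
force: [-1.0, -0.1, 5.6]
width: 0.0316
grasp_force: 58.9
```

Call:
jog_arm(plan=[[28, 0, 0, -0.004, 0, 0, 0], [28, 0, 0, -0.006, 0, 0, 0], [28, 0, 0, -0.03, 0, 0, 0], [28, 0, 0, 0, 0, 0, 0], [28, 0, 0, 0, 0, 0, 0]])

```text
t: 9.9
tool_pos: [0.5382, 0.0272, 0.0705]
eef_rot: [3.141, 0.001, 3.0]
force: [0.1, -0.4, -1.2]
width: 0.0313
grasp_force: 59.6
```

```bash
python3 - <<'E'
from h import *
s=cur();print(s, r.state()['width']); p,d,c=cap('wrist'); F=dict(p=p,pos=c['position'],a=att(c),K=c['camera_matrix']); np.savez('/tmp/w4',**F)
a=fish(F,s[2]-.010,s[0],s[1],.035,5600); b,_,_=cap('side')
cv2.imwrite('pics/s3.png',np.hstack([a,cv2.resize(b[190:290,245:345,::-1],(392,392),interpolation=cv2.INTER_CUBIC)]))
E
```

```text
[np.float64(0.53824396663678), np.float64(0.02719023769961324), np.float64(0.07054424918984618), np.float64(3.000370115422932)] 0.03131143839851322
```

View pics/s3.png

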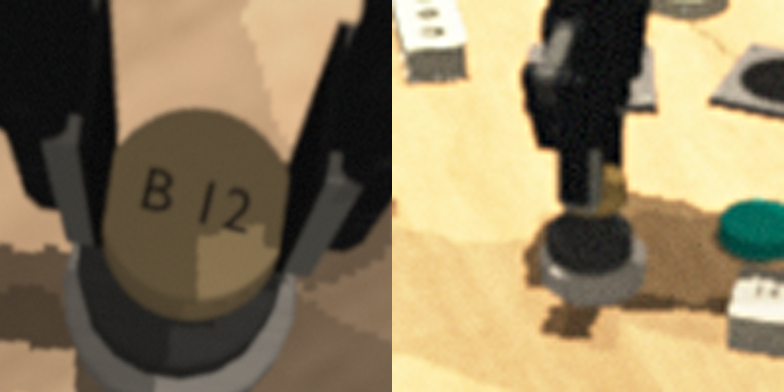

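The crops show the brass disc held level between the pads (centre 197,204), with the steel disc left on the stack. Now to the small seat.

```bash
python3 - <<'E'
from h import *
s=cur();print(s); rows(s,[(.4419,.2078,.09,3.0),(.4419,.2078,.036,3.0)],28)
E
```

```text
[np.float64(0.5375437543393827), np.float64(0.027214260504104037), np.float64(0.06987969699814423), np.float64(3.0003200512856103)]
[[28, 0.048, 0.066, -0.008, 0, 0, 0.0], [28, 0.048, 0.066, -0.008, 0, 0, 0.0], [28, 0.048, 0.066, -0.008, 0, 0, 0.0], [28, 0.048, 0.067, -0.008, 0, 0, 0.0], [28, 0.048, 0.066, -0.008, 0, 0, 0.0]]
[[28, 0.0, 0.0, 0.054, 0, 0, 0.0], [28, 0.0, 0.0, 0.054, 0, 0, 0.0]]
end [0.442  0.208  0.0359] 3.0
```

Call:
jog_arm(plan=[[28, 0.048, 0.066, -0.008, 0, 0, 0], [28, 0.048, 0.066, -0.008, 0, 0, 0], [28, 0.048, 0.066, -0.008, 0, 0, 0], [28, 0.048, 0.067, -0.008, 0, 0, 0], [28, 0.048, 0.066, -0.008, 0, 0, 0]])

```text
t: 10.5
tool_pos: [0.4411, 0.2091, 0.0899]
eef_rot: [-3.141, -0.001, 3.0]
force: [0.3, 0.4, -1.1]
width: 0.0313
grasp_force: 59.7
```

Call:
jog_arm(plan=[[28, 0, 0, 0, 0, 0, 0], [28, 0, 0, 0, 0, 0, 0], [28, 0, 0, 0.05, 0, 0, 0], [28, 0, 0, 0.04, 0, 0, 0], [28, 0, 0, 0, 0, 0, 0]])

```text
t: 11.0
tool_pos: [0.4409, 0.2061, 0.0429]
eef_rot: [-3.139, -0.004, 2.998]
force: [-0.5, -0.7, -0.8]
width: 0.0316
grasp_force: 59.9
```

Call:
jog_arm(plan=[[28, 0, 0, 0, 0, 0, 0], [28, 0, 0, 0, 0, 0, 0]])

```text
t: 11.2
tool_pos: [0.4434, 0.2075, 0.046]
eef_rot: [3.141, 0.001, 2.999]
force: [-0.3, -0.6, -0.9]
width: 0.0314
grasp_force: 59.9
```

```bash
python3 - <<'E'
from h import *
s=cur();print(s, r.state()['width']); p,d,c=cap('wrist'); F=dict(p=p,pos=c['position'],a=att(c),K=c['camera_matrix'])
a=fish(F,.007,.4405,.208,.049,4000); b=fish(F,s[2]-.0103,s[0],s[1],.049,4000)
cv2.imwrite('pics/s4.png',np.hstack([a,b]))
E
```

```text
[np.float64(0.44335490209249445), np.float64(0.20752954185260866), np.float64(0.04598432161970466), np.float64(2.9991347232638423)] 0.03138602907931834
```

View pics/s4.png

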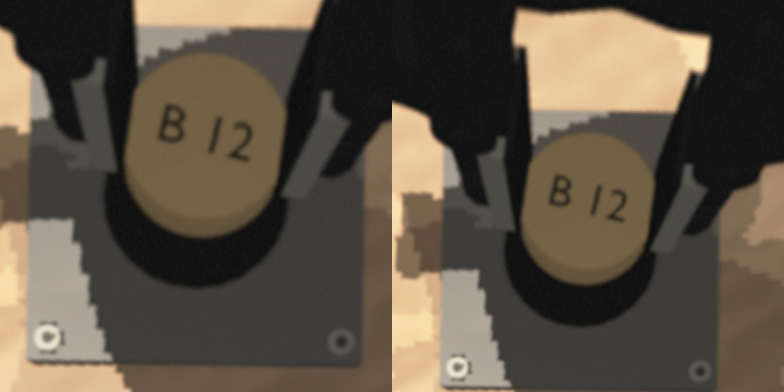

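The left crop shows the recess centred at (196,193) and the disc directly above it. Lowering.

Call:
jog_arm(plan=[[28, 0, 0, 0.02, 0, 0, 0], [28, 0, 0, 0.012, 0, 0, 0], [28, 0, 0, 0.002, 0, 0, 0], [28, 0, 0, 0, 0, 0, 0], [28, 0, 0, 0, 0, 0, 0]])

```text
t: 11.75
tool_pos: [0.4423, 0.208, 0.0283]
eef_rot: [-3.142, -0.0, 3.0]
force: [0.0, 0.8, -0.8]
width: 0.0315
grasp_force: 59.9
```

Call:
jog_arm(plan=[[28, 0, 0, 0.001, 0, 0, 0], [28, 0, 0, 0.001, 0, 0, 0], [28, 0, 0, 0.001, 0, 0, 0], [28, 0, 0, 0, 0, 0, 0], [28, 0, 0, 0, 0, 0, 0]])

```text
t: 12.25
tool_pos: [0.4424, 0.2079, 0.0268]
eef_rot: [3.142, 0.0, 3.0]
force: [0.0, 1.2, -1.9]
width: 0.0317
grasp_force: 59.9
```

Call:
jog_arm(plan=[[28, 0, 0, 0.001, 0, 0, 0], [28, 0, 0, 0.001, 0, 0, 0], [28, 0, 0, 0, 0, 0, 0], [28, 0, 0, 0, 0, 0, 0]])

```text
t: 12.65
tool_pos: [0.4424, 0.208, 0.0263]
eef_rot: [3.142, 0.0, 3.0]
force: [-1.5, -0.3, 6.0]
width: 0.0318
grasp_force: 60.6
```

Call:
jog_arm(plan=[[34, 0, 0, -0.001, 0, 0, 0], [42, 0, 0, 0, 0, 0, 0], [48, 0, 0, 0, 0, 0, 0], [48, 0, 0, 0, 0, 0, 0], [48, 0, 0, -0.02, 0, 0, 0]])

```text
t: 13.15
tool_pos: [0.4414, 0.2076, 0.0356]
eef_rot: [-3.141, -0.002, 3.0]
force: [0.1, -0.1, -0.2]
width: 0.048
grasp_force: 0.0
```

Call:
jog_arm(plan=[[60, 0, 0, -0.07, 0, 0, 0], [60, 0, 0, -0.08, 0, 0, 0], [60, 0, 0, -0.04, 0, 0, 0], [60, 0, 0, 0, 0, 0, 0], [60, 0, 0, 0, 0, 0, 0]])

```text
t: 13.65
tool_pos: [0.4425, 0.208, 0.1318]
eef_rot: [3.141, 0.001, 3.0]
force: [-0.0, -0.5, -0.9]
width: 0.0603
grasp_force: 0.0
```

```bash
python3 - <<'E'
from h import *
s=cur();print(s, r.state()['width']); p,d,c=cap('wrist'); F=dict(p=p,pos=c['position'],a=att(c),K=c['camera_matrix'])
a=fish(F,.016,.4405,.208,.049,4000); b=fish(F,.03,.5375,.028,.049,4000)
cv2.imwrite('pics/s5.png',np.hstack([a,b]))
rows(s,[(.5375,.0286,.13,3.0)],60)
E
```

```text
[np.float64(0.4425344567869069), np.float64(0.20800858998055802), np.float64(0.1318221435144505), np.float64(3.000338284653087)] 0.06030746938459507
[[60, -0.048, -0.066, 0.001, 0, 0, 0.0], [60, -0.047, -0.065, 0.0, 0, 0, 0.0], [60, -0.048, -0.066, 0.001, 0, 0, 0.0], [60, -0.048, -0.066, 0.001, 0, 0, 0.0], [60, -0.048, -0.066, 0.001, 0, 0, 0.0]]
end [0.5377 0.0283 0.1298] 3.0
```

View pics/s5.png

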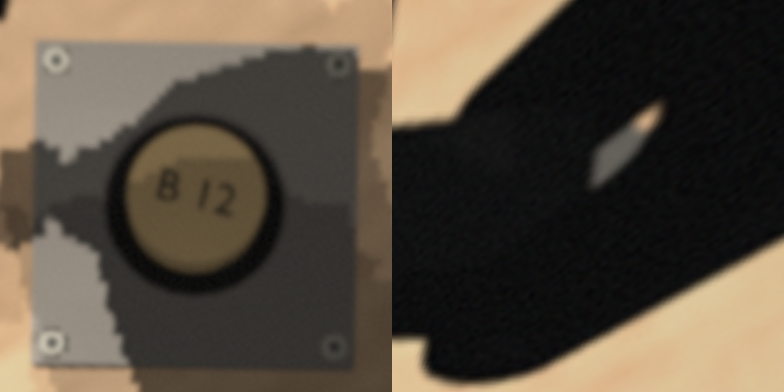

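The crop shows the brass disc flat in its recess (centre 195,197) with a dark margin all round. I have one picture view left, so I'll measure the next pieces numerically from the wrist depth.

Call:
jog_arm(plan=[[60, -0.048, -0.066, 0.001, 0, 0, 0], [60, -0.047, -0.065, 0, 0, 0, 0], [60, -0.048, -0.066, 0.001, 0, 0, 0], [60, -0.048, -0.066, 0.001, 0, 0, 0], [60, -0.048, -0.066, 0.001, 0, 0, 0]])

```text
t: 14.2
tool_pos: [0.5369, 0.0268, 0.1276]
eef_rot: [-3.142, -0.003, 3.0]
force: [-0.4, 0.5, -0.3]
width: 0.06
grasp_force: 0.0
```

Call:
jog_arm(plan=[[60, 0, 0, 0, 0, 0, 0], [60, 0, 0, 0, 0, 0, 0], [60, 0, 0, 0, 0, 0, 0]])

```text
t: 14.5
tool_pos: [0.536, 0.029, 0.1282]
eef_rot: [3.141, -0.003, 3.001]
force: [0.6, 0.0, 0.9]
width: 0.0598
grasp_force: 0.0
```

```bash
cat >> h.py <<'E'
def wcloud():
    p,d,c=cap('wrist'); K=np.array(c['camera_matrix']); rr,cc=np.mgrid[0:420,0:560]
    ux,uy=cc-K[0,2],rr-K[1,2]; rho=np.hypot(ux,uy); th=rho/K[0,0]; k=np.tan(np.minimum(th,1.4))/np.maximum(rho,1e-6)
    W=np.stack([ux*k*d,-uy*k*d,-d],-1)@att(c).T+np.array(c['position'])
    return W,(d>0)&(th<1.2),p
def disc(W,m,x,y,zt,rad,R0=.045):
    "centre of a top face near (x,y) at height zt: centre of the enclosing circle and box"
    q=W[m&(np.hypot(W[...,0]-x,W[...,1]-y)<R0)&(abs(W[...,2]-zt)<.004)]
    lo,hi=np.percentile(q[:,:2],[.7,99.3],0); (a,b),rr=cv2.minEnclosingCircle((q[:,:2]*1000).astype('f'))
    print('n',len(q),'z',np.median(q[:,2]).round(4),'box c',((lo+hi)/2).round(4),'size',(hi-lo).round(4),'circ',round(a,1),round(b,1),round(rr,1))
E
python3 - <<'E'
from h import *
s=cur();print(s, r.state()['width']); W,m,p=wcloud()
disc(W,m,.5375,.028,.030,.023); disc(W,m,.5375,.028,.016,.028)
disc(W,m,.4412,.208,.016,.0175,.022)
tips()
E
```

```text
[np.float64(0.5360304622803432), np.float64(0.02897346576305734), np.float64(0.12815218572559697), np.float64(3.0008948530862956)] 0.05975284632597917
n 3017 z 0.0302 box c [0.5379 0.0288] size [0.0434 0.043 ] circ 538.1 28.9 23.2
n 969 z 0.0162 box c [0.5301 0.0281] size [0.041  0.0538] circ 536.3 28.3 27.9
n 1122 z 0.0164 box c [0.4414 0.2072] size [0.0333 0.0336] circ 441.4 207.6 18.0
scene w 0.0599 tip below tcp [0.0105 0.0097 0.0085]
side w 0.0599 tip below tcp [0.0098 0.0087 0.0078]
```

Call:
jog_arm(plan=[[60, 0, 0.001, 0.08, 0, 0, 0], [60, 0, 0, 0.07, 0, 0, 0], [60, 0, 0, 0.03, 0, 0, 0], [60, 0, 0, 0.009, 0, 0, 0], [60, 0, 0, 0, 0, 0, 0]])

```text
t: 15.15
tool_pos: [0.5371, 0.0294, 0.0345]
eef_rot: [-3.142, -0.001, 3.001]
force: [0.6, -0.1, -0.2]
width: 0.0602
grasp_force: 0.0
```

Call:
jog_arm(plan=[[60, 0, 0, 0, 0, 0, 0], [52, 0, 0, 0, 0, 0, 0], [46, 0, 0, 0, 0, 0, 0], [38, 0, 0, 0, 0, 0, 0], [38, 0, 0, 0, 0, 0, 0]])

```text
t: 15.65
tool_pos: [0.5383, 0.0287, 0.0363]
eef_rot: [3.141, 0.002, 3.0]
force: [-2.9, 0.2, 8.9]
width: 0.0423
grasp_force: 59.6
```

Call:
jog_arm(plan=[[38, 0, 0, 0, 0, 0, 0], [38, 0, 0, 0, 0, 0, 0]])

```text
t: 15.85
tool_pos: [0.5383, 0.0287, 0.0363]
eef_rot: [3.141, 0.002, 3.0]
force: [-1.5, 0.3, 7.9]
width: 0.0422
grasp_force: 59.6
```

Call:
jog_arm(plan=[[38, 0, 0, -0.004, 0, 0, 0], [38, 0, 0, -0.01, 0, 0, 0], [38, 0, 0, -0.04, 0, 0, 0], [38, 0, 0, -0.04, 0, 0, 0], [38, 0, 0, 0, 0, 0, 0]])

```text
t: 16.35
tool_pos: [0.5395, 0.0286, 0.0841]
eef_rot: [3.141, 0.004, 3.0]
force: [1.3, -0.4, -1.8]
width: 0.0422
grasp_force: 61.2
```

Call:
jog_arm(plan=[[38, 0, 0, 0, 0, 0, 0], [38, 0, 0, 0, 0, 0, 0]])

```text
t: 16.55
tool_pos: [0.5367, 0.0288, 0.0808]
eef_rot: [-3.142, -0.002, 3.0]
force: [-0.4, 0.7, -2.5]
width: 0.0422
grasp_force: 61.2
```

```bash
python3 - <<'E'
from h import *
s=cur();print(s, r.state()['width'], r.state()['grasp_force']); W,m,p=wcloud()
disc(W,m,s[0],s[1],s[2]-.0063,.023,.03)
disc(W,m,.5375,.028,.016,.028)
V=[W[m]]; rr,cc=np.mgrid[0:420,0:560]
for n in ['scene','side']:
    f=np.load('/tmp/%s.npz'%n); V.append(world(optics.get_calibration(n),f['d'],rr,cc)[f['d']>0])
for i,v in enumerate(V):
    for z0,z1 in [(.02,.07),(.07,.12),(.12,.2),(.2,.35),(.35,.5)]:
        for y0,y1 in [(.1,.15),(.15,.2),(.2,.25),(.25,.3)]:
            q=v[(v[:,2]>z0)&(v[:,2]<z1)&(v[:,1]>y0)&(v[:,1]<y1)&(v[:,0]>.57)&(v[:,0]<.75)]
            if len(q)>8: print(i,z0,y0,len(q),q[:,0].min().round(3))
E
```

```text
[np.float64(0.5367464470781396), np.float64(0.02879112212873577), np.float64(0.08081469791370524), np.float64(3.0002594753765384)] 0.04217253570671899 61.21821641921997
n 7348 z 0.0746 box c [0.5361 0.0301] size [0.0435 0.048 ] circ 532.2 29.3 28.2
n 2557 z 0.0162 box c [0.5256 0.0281] size [0.0326 0.0533] circ 536.0 28.0 27.8
0 0.02 0.15 252 0.647
0 0.02 0.2 205 0.647
0 0.02 0.25 682 0.684
0 0.07 0.15 371 0.648
0 0.07 0.2 556 0.647
1 0.02 0.15 49 0.646
1 0.02 0.2 381 0.645
1 0.02 0.25 364 0.676
1 0.07 0.1 128 0.7
1 0.07 0.15 204 0.646
1 0.07 0.2 579 0.64
1 0.07 0.25 375 0.67
1 0.12 0.1 349 0.704
1 0.12 0.15 413 0.671
1 0.12 0.2 953 0.643
1 0.12 0.25 1048 0.649
1 0.2 0.1 696 0.713
1 0.2 0.15 942 0.679
1 0.2 0.2 1268 0.649
1 0.2 0.25 1102 0.65
1 0.35 0.1 323 0.726
1 0.35 0.15 696 0.695
1 0.35 0.2 854 0.662
1 0.35 0.25 931 0.66
2 0.02 0.15 18 0.647
2 0.02 0.2 321 0.646
2 0.02 0.25 60 0.677
2 0.07 0.15 45 0.647
2 0.07 0.2 505 0.641
2 0.07 0.25 79 0.67
2 0.12 0.2 1213 0.644
2 0.12 0.25 1077 0.651
2 0.2 0.2 1452 0.65
2 0.2 0.25 1836 0.652
2 0.35 0.15 115 0.706
2 0.35 0.2 474 0.678
2 0.35 0.25 1595 0.661
```

```bash
python3 - <<'E'
from h import *
s=cur();print(s); rows((.5378,.0288,.0818,3.0),[(.5955,.1965,.085,3.6)],38)
E
```

```text
[np.float64(0.5366002813481576), np.float64(0.028805556004574157), np.float64(0.08065832359953176), np.float64(3.000304632287967)]
[[38, -0.013, 0.07, -0.001, 0, 0, -0.076], [38, -0.022, 0.067, -0.002, 0, 0, -0.077], [38, -0.03, 0.065, -0.001, 0, 0, -0.076], [38, -0.037, 0.06, -0.001, 0, 0, -0.077], [38, -0.044, 0.056, -0.001, 0, 0, -0.076]]
end [0.5956 0.1966 0.0848] 3.6
```

Call:
jog_arm(plan=[[38, -0.013, 0.07, -0.001, 0, 0, -0.076], [38, -0.022, 0.067, -0.002, 0, 0, -0.077], [38, -0.03, 0.065, -0.001, 0, 0, -0.076], [38, -0.037, 0.06, -0.001, 0, 0, -0.077], [38, -0.044, 0.056, -0.001, 0, 0, -0.076]])

```text
t: 17.1
tool_pos: [0.5949, 0.1977, 0.0835]
eef_rot: [3.141, -0.002, -2.678]
force: [1.4, -0.7, -2.4]
width: 0.0421
grasp_force: 61.3
```

Call:
jog_arm(plan=[[38, 0, 0, 0, 0, 0, 0], [38, 0, 0, 0, 0, 0, 0], [38, 0, 0, 0, 0, 0, 0]])

```text
t: 17.4
tool_pos: [0.5943, 0.1957, 0.0837]
eef_rot: [3.141, -0.002, -2.684]
force: [0.3, 0.1, -1.6]
width: 0.042
grasp_force: 61.4
```

```bash
python3 - <<'E'
from h import *
s=cur();print(s,r.state()['force']); p,d,c=cap('wrist'); F=dict(p=p,pos=c['position'],a=att(c),K=c['camera_matrix'])
s=cur()
W,m,p=wcloud()
# disc top face in hand; recess edges by plate depth
q=W[m&(np.hypot(W[...,0]-s[0],W[...,1]-s[1])<.03)&(abs(W[...,2]-(s[2]-.0063))<.003)]
R_=np.array([[np.cos(s[3]),np.sin(s[3])],[np.sin(s[3]),-np.cos(s[3])]]); l=(q[:,:2]-np.array(s[:2]))@R_.T
print('disc in tool xy box',np.percentile(l,[.7,99.3],0).round(4))
k=m&(np.hypot(W[...,0]-.5975,W[...,1]-.197)<.07)&(abs(W[...,2]-.007)<.0015); q=W[k][:,:2]; print('plate',len(q),[np.round(v,1) for v in cv2.minAreaRect((q*1000).astype('f'))])
E
```

```text
[np.float64(0.59428957024116), np.float64(0.19571439496349055), np.float64(0.08374464241035703), np.float64(-2.684034712765205)] [ 0.34550798  0.05963783 -1.56073686]
disc in tool xy box [[-0.0209 -0.0234]
 [ 0.0226  0.0229]]
plate 6272 [array([604.7, 195.7]), array([84.4, 99.6]), np.float64(78.5)]
```

Call:
jog_arm(plan=[[38, -0.003, 0, 0.04, 0, 0, 0], [38, 0, 0, 0.05, 0, 0, 0], [38, 0, 0, 0.018, 0, 0, 0], [38, 0, 0, 0, 0, 0, 0], [38, 0, 0, 0, 0, 0, 0]])

```text
t: 18.0
tool_pos: [0.597, 0.1968, 0.0314]
eef_rot: [-3.141, 0.0, -2.684]
force: [-0.2, 0.4, -1.5]
width: 0.0421
grasp_force: 61.4
```

Call:
jog_arm(plan=[[38, 0, 0, 0.003, 0, 0, 0], [38, 0, 0, 0.002, 0, 0, 0], [38, 0, 0, 0, 0, 0, 0], [38, 0, 0, 0, 0, 0, 0]])

```text
t: 18.4
tool_pos: [0.5969, 0.1973, 0.0286]
eef_rot: [-3.141, 0.0, -2.683]
force: [0.3, 0.3, -1.8]
width: 0.0423
grasp_force: 61.4
```

Call:
jog_arm(plan=[[38, 0, 0, 0.003, 0, 0, 0], [38, 0, 0, 0.003, 0, 0, 0], [38, 0, 0, 0.001, 0, 0, 0], [38, 0, 0, 0.001, 0, 0, 0], [38, 0, 0, 0, 0, 0, 0]])

```text
t: 18.9
tool_pos: [0.5965, 0.1972, 0.0244]
eef_rot: [3.142, -0.0, -2.683]
force: [-1.4, -0.4, 0.6]
width: 0.0421
grasp_force: 61.8
```

Call:
jog_arm(plan=[[38, 0, 0, 0.001, 0, 0, 0], [38, 0, 0, 0.001, 0, 0, 0], [38, 0, 0, 0, 0, 0, 0], [38, 0, 0, 0, 0, 0, 0]])

```text
t: 19.3
tool_pos: [0.5965, 0.1972, 0.0244]
eef_rot: [-3.142, -0.0, -2.683]
force: [-3.6, -1.6, 7.9]
width: 0.0426
grasp_force: 62.5
```

Call:
jog_arm(plan=[[42, 0, 0, -0.001, 0, 0, 0], [50, 0, 0, 0, 0, 0, 0], [58, 0, 0, 0, 0, 0, 0], [58, 0, 0, 0, 0, 0, 0], [58, 0, 0, -0.02, 0, 0, 0]])

```text
t: 19.8
tool_pos: [0.5957, 0.197, 0.0327]
eef_rot: [3.141, -0.003, -2.683]
force: [0.9, 0.1, -0.8]
width: 0.0578
grasp_force: 0.0
```

Call:
jog_arm(plan=[[70, 0, 0, -0.06, 0, 0, 0], [70, 0, 0, -0.08, 0, 0, 0], [70, 0, 0, -0.05, 0, 0, 0], [70, 0, 0, 0, 0, 0, 0], [70, 0, 0, 0, 0, 0, 0]])

```text
t: 20.3
tool_pos: [0.5973, 0.1974, 0.1298]
eef_rot: [-3.141, 0.002, -2.683]
force: [-0.8, -0.9, -1.0]
width: 0.07
grasp_force: 0.0
```

```bash
python3 - <<'E'
from h import *
s=cur();print(s); W,m,p=wcloud()
disc(W,m,.5965,.197,.018,.023,.028); disc(W,m,.5965,.197,.007,.023,.055)
disc(W,m,.537,.028,.016,.028)
rows((.5966,.1972,s[2],s[3]),[(.537,.0282,.13,3.0)],70)
E
```

```text
[np.float64(0.5972785639452348), np.float64(0.19737591814771513), np.float64(0.12983780988338292), np.float64(-2.6827967699050603)]
n 2743 z 0.0182 box c [0.5958 0.1968] size [0.0433 0.0433] circ 596.3 197.1 23.1
n 7822 z 0.0072 box c [0.6    0.1973] size [0.0961 0.0893] circ 596.5 197.0 55.0
n 3183 z 0.0162 box c [0.5368 0.029 ] size [0.0523 0.0529] circ 537.4 28.4 28.7
[[70, 0.051, -0.05, 0.0, 0, 0, 0.076], [70, 0.045, -0.056, 0.0, 0, 0, 0.077], [70, 0.038, -0.061, 0.0, 0, 0, 0.076], [70, 0.031, -0.065, 0.0, 0, 0, 0.077], [70, 0.022, -0.068, 0.0, 0, 0, 0.076]]
end [0.537  0.0281 0.1298] -3.283
```

Call:
jog_arm(plan=[[70, 0.051, -0.05, 0, 0, 0, 0.076], [70, 0.045, -0.056, 0, 0, 0, 0.077], [70, 0.038, -0.061, 0, 0, 0, 0.076], [70, 0.031, -0.065, 0, 0, 0, 0.077], [70, 0.022, -0.068, 0, 0, 0, 0.076]])

```text
t: 20.85
tool_pos: [0.5352, 0.027, 0.1272]
eef_rot: [-3.141, -0.003, 2.996]
force: [1.1, -0.2, 0.7]
width: 0.0698
grasp_force: 0.0
```

Call:
jog_arm(plan=[[70, 0, 0, 0, 0, 0, 0], [70, 0, 0, 0, 0, 0, 0], [70, 0, 0, 0, 0, 0, 0], [70, 0, 0, 0, 0, 0, 0]])

```text
t: 21.25
tool_pos: [0.5372, 0.0291, 0.1284]
eef_rot: [3.141, -0.001, 3.002]
force: [0.7, 0.7, 0.9]
width: 0.0702
grasp_force: 0.0
```

```bash
python3 - <<'E'
from h import *
s=cur();print(s,r.state()['width']); W,m,p=wcloud()
disc(W,m,.537,.028,.016,.028,.04); tips()
E
```

```text
[np.float64(0.5372277295730603), np.float64(0.02912836154521643), np.float64(0.12836645829904003), np.float64(3.002294048025618)] 0.07018587590914997
n 3971 z 0.0162 box c [0.5366 0.0281] size [0.0523 0.0518] circ 536.6 28.5 28.1
scene w 0.0699 tip below tcp [0.0085 0.0075 0.0062]
side w 0.0699 tip below tcp [0.007  0.0064 0.0053]
```

Call:
jog_arm(plan=[[70, 0.001, -0.001, 0.08, 0, 0, 0], [70, 0, 0, 0.08, 0, 0, 0], [70, 0, 0, 0.04, 0, 0, 0], [70, 0, 0, 0.016, 0, 0, 0], [70, 0, 0, 0, 0, 0, 0]])

```text
t: 21.9
tool_pos: [0.5359, 0.028, 0.0199]
eef_rot: [-3.142, -0.002, 3.001]
force: [-0.5, 1.0, -0.1]
width: 0.0699
grasp_force: 0.0
```

Call:
jog_arm(plan=[[70, 0, 0, 0, 0, 0, 0], [70, 0, 0, 0, 0, 0, 0], [70, 0, 0, 0, 0, 0, 0]])

```text
t: 22.2
tool_pos: [0.5376, 0.0277, 0.022]
eef_rot: [3.141, 0.002, 3.0]
force: [-0.2, 0.1, 1.1]
width: 0.0702
grasp_force: 0.0
```

Call:
jog_arm(plan=[[70, 0, 0, 0.009, 0, 0, 0], [70, 0, 0, 0, 0, 0, 0], [70, 0, 0, 0, 0, 0, 0], [70, 0, 0, 0, 0, 0, 0]])

```text
t: 22.6
tool_pos: [0.5365, 0.0277, 0.0163]
eef_rot: [-3.142, -0.0, 3.0]
force: [0.3, -1.4, -0.2]
width: 0.0699
grasp_force: 0.0
```

Call:
jog_arm(plan=[[62, 0, 0, 0, 0, 0, 0], [54, 0, 0, 0, 0, 0, 0], [47, 0, 0, 0, 0, 0, 0], [47, 0, 0, 0, 0, 0, 0], [47, 0, 0, 0, 0, 0, 0]])

```text
t: 23.1
tool_pos: [0.5366, 0.0277, 0.0169]
eef_rot: [3.142, 0.0, 3.0]
force: [-2.7, -0.8, 6.0]
width: 0.0526
grasp_force: 61.7
```

Call:
jog_arm(plan=[[47, 0, 0, 0, 0, 0, 0], [47, 0, 0, 0, 0, 0, 0]])

```text
t: 23.3
tool_pos: [0.5366, 0.0277, 0.0169]
eef_rot: [-3.142, 0.0, 3.0]
force: [-1.9, -0.5, 5.9]
width: 0.0527
grasp_force: 61.7
```

Call:
jog_arm(plan=[[47, 0, 0, -0.004, 0, 0, 0], [47, 0, 0, -0.01, 0, 0, 0], [47, 0, 0, -0.04, 0, 0, 0], [47, 0, 0, -0.07, 0, 0, 0], [47, 0, 0, 0, 0, 0, 0]])

```text
t: 23.8
tool_pos: [0.5397, 0.0275, 0.0822]
eef_rot: [3.141, 0.007, 3.0]
force: [0.8, -0.8, -0.9]
width: 0.0527
grasp_force: 63.1
```

Call:
jog_arm(plan=[[47, 0, 0, 0, 0, 0, 0], [47, 0, 0, 0, 0, 0, 0], [47, 0, 0, 0, 0, 0, 0]])

```text
t: 24.1
tool_pos: [0.5355, 0.0278, 0.0772]
eef_rot: [-3.141, -0.002, 3.0]
force: [-0.5, 0.3, -0.7]
width: 0.0528
grasp_force: 63.1
```

```bash
cat >> h.py <<'E'
def held(off):
    s=cur(); W,m,p=wcloud()
    q=W[m&(np.hypot(W[...,0]-s[0],W[...,1]-s[1])<.036)&(abs(W[...,2]-(s[2]-off))<.003)]
    R_=np.array([[np.cos(s[3]),np.sin(s[3])],[np.sin(s[3]),-np.cos(s[3])]]); l=(q[:,:2]-np.array(s[:2]))@R_.T
    print('held n',len(q),'z-med',np.median(q[:,2])-s[2],'box',np.percentile(l,[.7,99.3],0).round(4)); return W,m,p
E
python3 - <<'E'
from h import *
s=cur();print(s,r.state()['grasp_force']); held(.0009); rows(s,[(.451,-.2,.085,3.0)],47)
E
```

```text
[np.float64(0.5355334748435976), np.float64(0.02775944620688259), np.float64(0.0771678470458958), np.float64(3.000272063970218)] 63.06130886077881
held n 11306 z-med -0.0007042694906975316 box [[-0.0258 -0.0269]
 [ 0.027   0.0271]]
[[47, 0.017, -0.079, -0.003, 0, 0, 0.0], [47, 0.017, -0.079, -0.002, 0, 0, 0.0], [47, 0.018, -0.079, -0.003, 0, 0, 0.0], [47, 0.017, -0.08, -0.002, 0, 0, 0.0], [47, 0.017, -0.079, -0.003, 0, 0, 0.0]]
[[47, 0.017, -0.079, -0.003, 0, 0, 0.0]]
end [ 0.4511 -0.2001  0.0852] 3.0
```

Held, centred and level. To the large seat.

Call:
jog_arm(plan=[[47, 0.017, -0.079, -0.003, 0, 0, 0], [47, 0.017, -0.079, -0.002, 0, 0, 0], [47, 0.018, -0.079, -0.003, 0, 0, 0], [47, 0.017, -0.08, -0.002, 0, 0, 0], [47, 0.017, -0.079, -0.003, 0, 0, 0]])

```text
t: 24.65
tool_pos: [0.4649, -0.1634, 0.0841]
eef_rot: [3.141, -0.001, 3.001]
force: [0.2, -0.4, -0.9]
width: 0.0528
grasp_force: 63.1
```

Call:
jog_arm(plan=[[47, 0.017, -0.079, -0.003, 0, 0, 0], [47, 0, 0, 0, 0, 0, 0], [47, 0, 0, 0, 0, 0, 0], [47, 0, 0, 0, 0, 0, 0], [47, 0, 0, 0, 0, 0, 0]])

```text
t: 25.15
tool_pos: [0.4522, -0.1989, 0.0859]
eef_rot: [3.141, -0.001, 3.002]
force: [-0.2, 0.3, -1.4]
width: 0.0526
grasp_force: 63.2
```

```bash
python3 - <<'E'
from h import *
print(cur()); W,m,p=held(.0009)
k=m&(np.hypot(W[...,0]-.451,W[...,1]+.2)<.07)&(abs(W[...,2]-.007)<.0015); q=W[k][:,:2]; print('plate',len(q),[np.round(v,1) for v in cv2.minAreaRect((q*1000).astype('f'))])
E
```

```text
[np.float64(0.4522116161687877), np.float64(-0.19892624367459757), np.float64(0.08594127375035218), np.float64(3.0022124290458874)]
held n 11306 z-med -0.0006764116353822069 box [[-0.0259 -0.0268]
 [ 0.027   0.027 ]]
plate 4614 [array([ 441.3, -197.7]), array([84.4, 63.2]), np.float64(77.7)]
```

Call:
jog_arm(plan=[[47, 0.001, -0.001, 0.05, 0, 0, 0], [47, 0, 0, 0.05, 0, 0, 0], [47, 0, 0, 0.018, 0, 0, 0], [47, 0, 0, 0, 0, 0, 0], [47, 0, 0, 0, 0, 0, 0]])

```text
t: 25.7
tool_pos: [0.452, -0.2004, 0.0278]
eef_rot: [-3.141, 0.0, 3.001]
force: [-0.5, 0.1, -1.5]
width: 0.0527
grasp_force: 63.3
```

Call:
jog_arm(plan=[[47, 0, 0, 0.002, 0, 0, 0], [47, 0, 0, 0.001, 0, 0, 0], [47, 0, 0, 0, 0, 0, 0], [47, 0, 0, 0, 0, 0, 0]])

```text
t: 26.1
tool_pos: [0.4518, -0.2008, 0.0262]
eef_rot: [-3.141, 0.001, 3.0]
force: [-0.5, 0.4, 0.2]
width: 0.0526
grasp_force: 63.3
```

Call:
jog_arm(plan=[[47, 0, 0, 0.004, 0, 0, 0], [47, 0, 0, 0.003, 0, 0, 0], [47, 0, 0, 0.001, 0, 0, 0], [47, 0, 0, 0, 0, 0, 0], [47, 0, 0, 0, 0, 0, 0]])

```text
t: 26.6
tool_pos: [0.4515, -0.2006, 0.0217]
eef_rot: [3.141, -0.0, 3.0]
force: [0.1, -0.0, -0.8]
width: 0.0528
grasp_force: 63.3
```

Call:
jog_arm(plan=[[47, 0, 0, 0.001, 0, 0, 0], [47, 0, 0, 0.001, 0, 0, 0], [47, 0, 0, 0.001, 0, 0, 0], [47, 0, 0, 0, 0, 0, 0]])

```text
t: 27.0
tool_pos: [0.4516, -0.2006, 0.0209]
eef_rot: [-3.141, 0.0, 3.0]
force: [-1.5, 0.8, 7.0]
width: 0.0526
grasp_force: 64.2
```

Contact at 20.9 mm, as predicted. Releasing.

Call:
jog_arm(plan=[[52, 0, 0, -0.001, 0, 0, 0], [60, 0, 0, 0, 0, 0, 0], [68, 0, 0, 0, 0, 0, 0], [68, 0, 0, 0, 0, 0, 0], [68, 0, 0, -0.02, 0, 0, 0]])

```text
t: 27.5
tool_pos: [0.4507, -0.2001, 0.0301]
eef_rot: [3.141, -0.002, 3.0]
force: [0.5, 0.7, -0.1]
width: 0.0678
grasp_force: 0.0
```

Call:
jog_arm(plan=[[75, 0, 0, -0.07, 0, 0, 0], [75, 0, 0, -0.09, 0, 0, 0], [75, 0, 0, -0.09, 0, 0, 0], [75, 0, 0, -0.09, 0, 0, 0], [75, 0, 0, -0.04, 0, 0, 0]])

```text
t: 28.0
tool_pos: [0.4531, -0.2015, 0.2259]
eef_rot: [-3.139, 0.006, 3.0]
force: [-0.1, 0.2, 0.1]
width: 0.0749
grasp_force: 0.0
```

Call:
jog_arm(plan=[[75, 0, 0, 0, 0, 0, 0], [75, 0, 0, 0, 0, 0, 0], [75, 0, 0, 0, 0, 0, 0], [75, 0, 0, 0, 0, 0, 0], [75, 0, 0, 0, 0, 0, 0]])

```text
t: 28.5
tool_pos: [0.4509, -0.2002, 0.2196]
eef_rot: [3.141, -0.002, 3.0]
force: [-0.3, -0.2, -0.1]
width: 0.0751
grasp_force: 0.0
```

```bash
python3 - <<'E'
from h import *
s=cur();print(s); W,m,p=wcloud(); disc(W,m,.4515,-.2,.020,.028,.034)
rr,cc=np.mgrid[0:420,0:560]
q,d,c=cap('scene','end.png'); V=world(c,d,rr,cc); ok=d>0
disc(V,ok,.4512,-.2,.02,.028,.034); disc(V,ok,.596,.197,.018,.023,.028); disc(V,ok,.4415,.208,.016,.018,.022); disc(V,ok,.58,-.185,.02,.015,.022)
E
```

```text
[np.float64(0.4509432950071058), np.float64(-0.20024977594450138), np.float64(0.2196379805247024), np.float64(3.0002154284307636)]
n 2225 z 0.0202 box c [ 0.4514 -0.2005] size [0.0521 0.0525] circ 451.8 -200.5 27.9
n 255 z 0.0201 box c [ 0.4505 -0.199 ] size [0.0531 0.0547] circ 451.4 -199.9 29.2
n 344 z 0.0181 box c [0.5943 0.1983] size [0.0432 0.0429] circ 594.4 198.5 23.6
n 272 z 0.0162 box c [0.4389 0.2093] size [0.0332 0.0336] circ 440.1 209.2 18.5
n 76 z 0.0199 box c [ 0.5778 -0.1833] size [0.0308 0.0265] circ 578.3 -183.0 17.7
```

View pics/end.png

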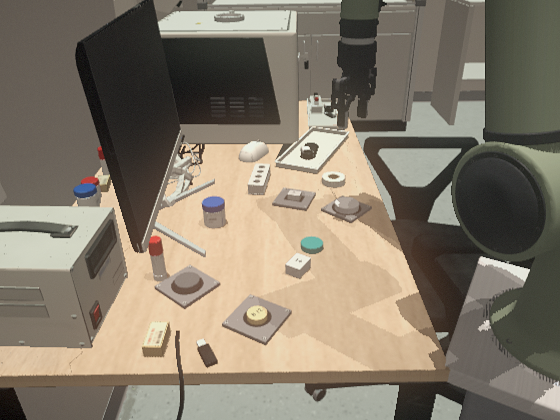

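The end picture shows all four pieces seated: block (294,196), large (346,205), medium (187,283) and small (257,315). Each top is at its expected height (19.9, 20.2, 18.2 and 16.4 mm). The jar (213,212), tape roll (333,179) and look-alikes have not moved.

```bash
python3 -c "
from rig import r
print(r.close_job())"
```

```text
the job is handed in; nothing more can be done
None
```

The block and the three discs are set flat in their matching seats, taken from the top down one at a time; the jar and tape roll have not moved, and the job is handed in at about 29 s on the robot's clock.

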